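# Sort rattling gift tins and load the tin printer's tray

## Task

Get the tins ready for printing. Pull up the sprung plunger that locks the loading tray and twist it into its rest notch so that it stays up; tilt each sealed tin end to end to feel whether its insert shifts, and lay those that shift in the grey crate and the solid ones flat in the loading tray. Then slide the loaded tray until the brass mark on its rim is right under the pointer needle, and leave everything else on the table where it is.

Things in the scene. Friction and masses are not known exactly. Their poses are not given: they have to be found in the camera images.
- tin_a: sealed tin, 100 (own x) x 40 (y) x 34 (z) mm, about 0.3 kg, origin at its middle; may be absent. All look alike; any may hold a loose insert of 0.2 kg that slides 60 mm along x when tilted end-down by 0.3 rad and lies at that end when levelled gently, so the moment at the wrist then differs by 0.12 N m after one end or the other was down; else it is fixed in the middle
- tin_b: sealed tin, 100 (own x) x 40 (y) x 34 (z) mm, about 0.3 kg, origin at its middle; may be absent. All look alike; any may hold a loose insert of 0.2 kg that slides 60 mm along x when tilted end-down by 0.3 rad and lies at that end when levelled gently, so the moment at the wrist then differs by 0.12 N m after one end or the other was down; else it is fixed in the middle
- tin_c: sealed tin, 100 (own x) x 40 (y) x 34 (z) mm, about 0.3 kg, origin at its middle; may be absent. All look alike; any may hold a loose insert of 0.2 kg that slides 60 mm along x when tilted end-down by 0.3 rad and lies at that end when levelled gently, so the moment at the wrist then differs by 0.12 N m after one end or the other was down; else it is fixed in the middle
- tin_d: sealed tin, 100 (own x) x 40 (y) x 34 (z) mm, about 0.3 kg, origin at its middle; may be absent. All look alike; any may hold a loose insert of 0.2 kg that slides 60 mm along x when tilted end-down by 0.3 rad and lies at that end when levelled gently, so the moment at the wrist then differs by 0.12 N m after one end or the other was down; else it is fixed in the middle
- crate: open grey plastic crate for the tins that shift, fixed to the table; outside 310 (own x) x 140 (own y) x 34 high, walls 6 thick; floor 6 thick; room for four tins laid across it (lengths along its y, 68 apart along its x). Origin under its middle, on the table
- crate_in (a point): middle of the crate's inner floor; axes as the crate's
- station: loading station fixed to the table: black base plate 150 (own x, away from the robot) x 440 (own y) mm with the sliding tray, the plunger at its -y end and the pointer on a rail along its far (+x) side. Origin on the table under its middle, z up
- tray (a joint): the tray's travel along the station's +y, m: 0 at the start (locked there by the plunger), at most 0.11; friction about 2 N holds it where it is left. The plunger's pin blocks it unless the plunger is up by about 6 mm
- tray_in (a point): middle of the tray's inner floor, 25 above the table; it moves with the tray, axes as the station's. Inside 122 (x) x 230 (y), rim 12 high; room for three tins, lengths along x, 68 apart along y
- tray_handle (a point): black upright grip on the tray's +y end, 30 (x) x 12 (y), its top 18 above this point and its foot 42 below it; pinch it across its 12 from above to slide the tray
- tray_mark (a point): outer end of the narrow brass and black mark on the tray's far (+x) rim, 75 from the tray's middle; moves with the tray
- pointer_tip (a point): lower tip of the fixed steel pointer needle, about 4 higher than the mark and over the line along which the mark travels; the pointer (top 89 above the table) is clamped at a different place along the station's y each time, so that the tray has to go 55 to 85 mm
- plunger (a joint): height of the sprung plunger, m: 0 down (locking the tray), 0.017 at most; the spring pulls it down with 5 N at 0 and 11 N at the top. At rest in the notch it reads about 0.009
- plunger_knob (a joint): turn of the plunger about the vertical, rad, anticlockwise from above: 0 at the start, stop at 1.35. It can turn only when lifted by 13 mm or more (a lower lift meets the collar); at 1.3 its cross pin drops into the rest notch of the collar, about 9 mm up, and stays
- plunger_grip (a point): on the plunger's axis in its black flat grip, which is 36 (own x) x 11 (own y), top at this point and 30 high; at the start the top is 91 above the table and the grip's x is the station's x. The collar below it ends 5 mm under the grip. Pinch across the 11 from above; it turns with the grip
- mug_a: white ceramic mug, 76 dia x 92 high, handle at its side; bystander, right of the station
- mug_b: white ceramic mug, 76 dia x 92 high; bystander, left of the station
- tape_roll: cardboard-brown roll of tape, 56 dia x 18 high; bystander near the robot
- screwdriver: black-handled screwdriver lying among the tins; bystander
- ink_jar: small white jar, 44 dia x 60 high; bystander
- coasters: round stack of cork coasters, 90 dia x 20 high; bystander

How it is judged:
By the outcome, as a careful person would: the job done as asked, in the order asked, and still so for the second after the job is handed in, with the robot touching nothing.
Of tin_a, tin_b, tin_c, tin_d only 3 to 4 are there at a start; the rules pass over those that are not, and their reading is None.
At some moment in a run one of tin_a, tin_b, tin_c, tin_d may be knocked a few centimetres aside while the robot is not near it.
Once in a run the grip may slacken for a moment while it holds something.
It also fails if it takes over 210 s, if anything falls off the work surface, if the arm or the gripper's body presses on something with over 40 N, if the wrist force passes 120 N, or if a joint passes its speed limit or range.

## Robot

A 6-joint arm with a two-finger parallel gripper is mounted at the origin on the work surface. World frame = base frame: x ahead of the robot, y to its left, z up, the work surface at z = 0. Lengths are in m, angles in rad, forces in N, time in s.
With the tool pointing down it reaches from about 0.375 to 0.9 m from the base axis. Payload 3.1 kg.
Tool frame: the origin (TCP) lies at the very end of the fingers, on their centre line; the grasp point (between the pads) lies 19 mm behind it (arm.hold_point_z is the distance from the TCP to the grasp point, in m); y points along the fingers, x is the direction in which the jaws open and shut, and the axes are right-handed (so a half turn about y gives the same grasp; the last joint's range is limited). The gripper opens to 87 mm and grips with 3 to 60 N. Pads are 19 mm wide; open, the fingers measure 117 mm over their backs; the gripper's body (75 mm by 190 mm) begins 51 mm behind the grasp point.
Start: joints at [1.091, 0.527, 1.433, -0, 1.181, -0.178], TCP at [0.186, 0.597, 0.223] pointing down, gripper open.
Joint ranges: [-3.08, 3.08], [-0.75, 2.2], [0.22, 2.44], [-1.43, 4.57], [0, 2.65], [-2.85, 2.85]. Speed limits (rad/s): [2.79, 2.79, 3.14, 3.14, 3.14, 3.14].

## Interface

Orientations are given as a unit quaternion [x, y, z, w].
In Python, from workcell import arm, snapshot, camera_params, recognise gives the robot as it stands.
- The arm moves only by the tool arm_command, never from a script. Its argument "motion" is text: rows parted by semicolons, each of 6 numbers parted by spaces: the shift along the tool's x, y, z in m, then the turn, a rotation vector about the tool's x, y, z in degrees. In form: tx ty tz ax ay az; .... A call has exactly 8 rows; each row shifts and turns the commanded pose from where the row before left it, along the tool's axes as they then stand; what a row does not reach is not made up. A row lasts 1/8 s, in which the tool goes at most 62.5 mm and 10.7 degrees, less where a joint would pass 70% of its speed; a pose out of reach is approached as far as the arm can. A call is refused whole if a number of a shift passes 0.0625 or a number of a turn 10.7, either way. A call with a gripper value outside its range is refused whole. "jaw" is the closure in counts, from 0 (fully open) to 255 (shut), set as the call begins (left out, the last holds). The fingers move at their own pace and stop on an object; "grip_force" is the grip in N (left out, the last holds). Time passes only in rows, so rows that do not move let the fingers close, or fill a call up. It gives the time, the measured TCP pose, the force and the opening at its end, in the units of the state.
- arm.read_state(): the state, without advancing time (a new reading comes with each control period).
- snapshot(name): name is "side" or "top" or "wrist"; returns the picture (480x640x3 uint8, red, green, blue); there is no depth.
- camera_params(name): a dict with "intrinsics" (3x3 intrinsics, pixels), "R" (3x3) and "t" (3): a world point X has camera coordinates R X + t. Camera axes: x right, y down, z forward; pixel columns grow to the right and rows downward; lengths in m; the calibration is good to about 2 mm. A picture is of the moment at which its call begins: read the wrist's pose just before it. camera_params takes no time and is no camera call; for the wrist camera it gives the pose at the moment of the call.
- arm.finish_job(): hands the job in, once; it reports no verdict.
Trained networks look in the newest picture that a camera, given by its name, has taken for a name from the list of things; names that differ only in an ending like _2 or _b are one class to them, and where a whole thing is asked for, a point or a joint stands for the part that bears it (a point fixed in the world has none). Each returns a list of dicts, best first, with "conf" (0 to 1); they miss things now and then, are a little off and sometimes report something else, mostly with a low value. They report only what shows in the picture. A call takes as long as a camera call.
- recognise(target, camera): "at" ([x, y, z] in m, in world coordinates, good to about 4 mm: the middle of the surface that is visible of it).
The state is a dict: "time_s": time; "joint_positions": joint angles; "qvel": joint speeds; "effort": joint torques, N m; "eef_pos": TCP position; "tool_rot": TCP orientation; "contact_force": force on the tool from outside, world axes, zero at the start; "torque": the same for the moment, N m; "opening": opening from 0.0 (shut) to 1.0 (fully open).
Only numpy, scipy, OpenCV 4.12 (cv2) and the standard library are available. Lean on these libraries where they do the work, as an engineer would, in place of code of your own. Each camera call takes 0.05 s, during which the arm holds its last target. There are 200 camera calls.

## Working session

There is one attempt and no reset: what is moved stays moved. The work goes in short steps, Python scripts to look and compute and a tool call to move; the robot and the scene stay as the last step left them, time stands still between calls to the robot, and variables do not carry over. Pictures are saved under pics/ and viewed, about 12 in all and at most 16, crops included, and the job is handed in when it is done.

Besides the shell and the picture viewer there is one more tool, called after ">>>" as name(argument=value, ...) on one line, values as JSON. arm_command: Moves the arm, as the interface text tells. Its arguments: {"type":"object","properties":{"motion":{"type":"string"},"jaw":{"type":"number"},"grip_force":{"type":"number"}},"required":["motion"]}

```bash
ls; mkdir -p pics; cat > h.py <<'E'
import numpy as np, cv2
from scipy.spatial.transform import Rotation as R
from workcell import arm, snapshot, camera_params, recognise
def save(name,fn):
    im=snapshot(name); cv2.imwrite('pics/'+fn,im[:,:,::-1]); return im
def proj(P,c):
    p=camera_params(c); X=np.array(p['R'])@np.array(P)+np.array(p['t']); u=np.array(p['intrinsics'])@X; return u[:2]/u[2]
def ray(uv,c,z):
    p=camera_params(c); K=np.array(p['intrinsics']);Rm=np.array(p['R']);t=np.array(p['t'])
    o=-Rm.T@t; d=Rm.T@np.linalg.inv(K)@np.array([uv[0],uv[1],1.]); return o+d*(z-o[2])/d[2]
def st():
    s=arm.read_state(); r=R.from_quat(s['tool_rot']); return s,r
E
python3 - <<'E'
from h import *
for c in ['top','side']:
    save(c,c+'0.png')
    for n in ['tin_a','crate','station','tray_in','tray_handle','tray_mark','pointer_tip','plunger_grip','mug_a','tape_roll','screwdriver','ink_jar','coasters']:
        print(c,n,[(np.round(d['at'],3).tolist(),round(d['conf'],2)) for d in recognise(n,c)[:6]])
s,r=st(); print(s['time_s'],s['eef_pos'],r.as_matrix().round(3).tolist(),arm.hold_point_z)
E
```

```text
pics
top tin_a [([0.487, 0.337, 0.033], 0.92), ([0.446, -0.15, 0.036], 0.82), ([0.456, -0.03, 0.035], 0.56)]
top crate [([0.506, -0.352, 0.006], 0.98), ([0.394, 0.344, 0.058], 0.47), ([0.615, -0.037, 0.029], 0.24)]
top station [([0.614, 0.011, 0.025], 0.8)]
top tray_in [([0.616, -0.034, 0.024], 0.58)]
top tray_handle [([0.623, -0.036, 0.026], 0.96)]
top tray_mark [([0.61, -0.037, 0.024], 0.67), ([0.505, -0.35, 0.006], 0.58), ([0.489, 0.336, 0.032], 0.54)]
top pointer_tip [([0.708, 0.022, 0.087], 0.5)]
top plunger_grip [([0.619, -0.04, 0.024], 0.75), ([0.65, 0.391, 0.043], 0.55), ([0.625, -0.187, 0.087], 0.52)]
top mug_a [([0.726, -0.29, 0.048], 0.75), ([0.711, 0.02, 0.085], 0.66), ([0.646, 0.391, 0.042], 0.61), ([0.611, -0.034, 0.026], 0.39)]
top tape_roll [([0.705, 0.021, 0.087], 0.45), ([0.623, -0.183, 0.086], 0.22)]
top screwdriver [([0.389, 0.254, 0.022], 0.97)]
top ink_jar [([0.398, 0.346, 0.057], 0.78), ([0.486, 0.336, 0.033], 0.63)]
top coasters [([0.568, 0.459, 0.02], 0.65), ([0.622, -0.186, 0.092], 0.5)]
side tin_a [([0.492, 0.345, 0.034], 0.74), ([0.447, -0.137, 0.03], 0.63
[... 221 characters left out ...]
6], 0.58)]
side tray_handle [([0.611, -0.025, 0.023], 0.58)]
side tray_mark [([0.616, -0.023, 0.024], 0.79)]
side pointer_tip [([0.713, 0.026, 0.069], 0.69)]
side plunger_grip [([0.618, -0.185, 0.076], 0.63), ([0.714, 0.026, 0.066], 0.37)]
side mug_a [([0.724, -0.255, 0.063], 0.79), ([0.649, 0.389, 0.054], 0.63)]
side tape_roll [([0.374, 0.065, 0.018], 0.6)]
side screwdriver [([0.391, 0.252, 0.022], 0.97), ([0.653, 0.39, 0.054], 0.69), ([0.495, 0.348, 0.036], 0.26)]
side ink_jar [([0.399, 0.366, 0.061], 0.86)]
side coasters [([0.568, 0.472, 0.016], 0.64), ([0.493, 0.349, 0.036], 0.61)]
1.4 [0.18573103 0.59676211 0.222562  ] [[0.297, 0.0, -0.955], [0.955, 0.0, 0.297], [0.0, -1.0, 0.0]] 0.0187
```

View pictures.

View pics/top0.png

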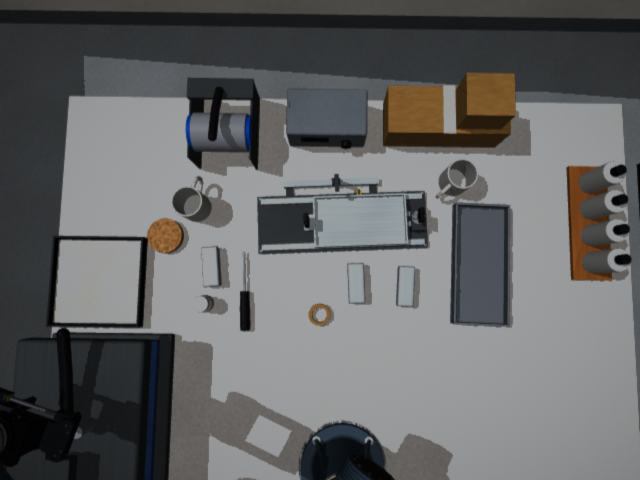

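View pics/side0.png

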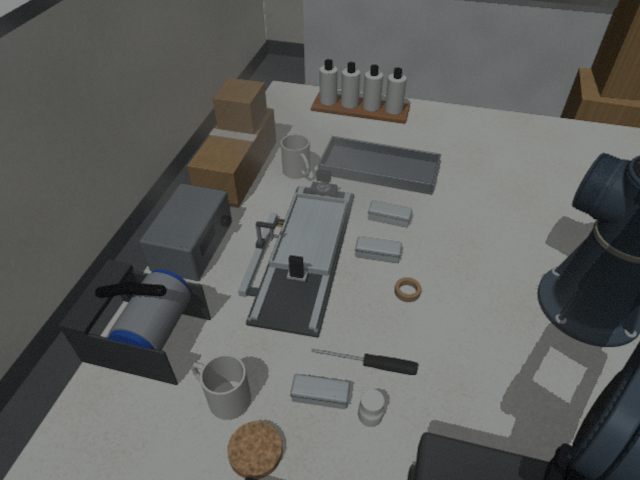

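```bash
cat >> h.py <<'E'
def plan(pos,yaw=None,n=None,cmd=None,tilt=None):
    """rows to reach TCP pos (m), tool down with tool x at world yaw (deg); cmd=(pos,matrix) start"""
    s,r=st(); p=np.array(s['eef_pos']) if cmd is None else np.array(cmd[0])
    M=r if cmd is None else cmd[1]
    T=M if yaw is None else down(yaw)
    pos=np.array(pos,float); rv=(M.inv()*T).as_rotvec(degrees=True)
    k=n or max(int(np.ceil(max(np.linalg.norm(pos-p)/.055,np.linalg.norm(rv)/10))),1)
    step=np.round(rv/k,2); rows=[]
    for i in range(k):
        d=np.round(M.inv().apply((pos-p)/(k-i)),4); p=p+M.apply(d); M=M*R.from_rotvec(step,degrees=True)
        rows.append(' '.join('%g'%v for v in [*d,*step]))
    while len(rows)%8: rows.append('0 0 0 0 0 0')
    for i in range(0,len(rows),8): print('; '.join(rows[i:i+8]))
    return p,M
def down(yaw):
    c,s_=np.cos(np.radians(yaw)),np.sin(np.radians(yaw))
    x=np.array([c,s_,0]);y=np.array([0,0,-1.]);return R.from_matrix(np.array([x,y,np.cross(x,y)]).T)
E
python3 - <<'E'
from h import *
for uv in [(257,198),(425,192),(427,247),(259,252)]: print(uv,ray(uv,'top',.01).round(3))
for uv in [(356,283),(405,286),(210,266)]: print(uv,ray(uv,'top',.034).round(3))
print('rails',ray((315,197),'top',.037).round(3),ray((407,193),'top',.037).round(3),ray((316,248),'top',.037).round(3),ray((409,244),'top',.037).round(3))
p=camera_params('wrist'); s,r=st()
Rc=np.array(p['R']);o=-Rc.T@np.array(p['t'])
print('cam in tool',r.inv().apply(o-s['eef_pos']),(r.as_matrix().T@Rc.T).round(3).tolist(),p['intrinsics'])
plan([.60,-.186,.26],-88)
E
```

```text
(257, 198) [0.672 0.23  0.01 ]
(425, 192) [ 0.695 -0.21   0.01 ]
(427, 247) [ 0.55  -0.214  0.01 ]
(259, 252) [0.53  0.221 0.01 ]
(356, 283) [ 0.454 -0.029  0.034]
(405, 286) [ 0.448 -0.153  0.034]
(210, 266) [0.491 0.34  0.034]
rails [0.671 0.078 0.037] [ 0.685 -0.158  0.037] [0.54  0.073 0.037] [ 0.554 -0.163  0.037]
cam in tool [ 0.00088239 -0.16171602  0.07243553] [[1.0, 0.0, -0.0], [0.001, -0.263, 0.965], [0.0, -0.965, -0.263]] [[387.15940301   0.         321.70965289]
 [  0.         387.15940301 243.54266063]
 [  0.           0.           1.        ]]
-0.0367 -0.0022 -0.037 -0 9.45 0; -0.0302 -0.0022 -0.0425 -0 9.45 0; -0.0228 -0.0022 -0.0469 -0 9.45 0; -0.0148 -0.0022 -0.05 -0 9.45 0; -0.0064 -0.0022 -0.0517 -0 9.45 0; 0.0022 -0.0022 -0.052 -0 9.45 0; 0.0107 -0.0022 -0.051 -0 9.45 0; 0.019 -0.0022 -0.0485 -0 9.45 0
0.0267 -0.0022 -0.0447 -0 9.45 0; 0.0336 -0.0022 -0.0398 -0 9.45 0; 0.0397 -0.0022 -0.0337 -0 9.45 0; 0.0447 -0.0022 -0.0267 -0 9.45 0; 0.0485 -0.0022 -0.019 -0 9.45 0; 0.051 -0.0022 -0.0108 -0 9.45 0; 0.052 -0.0022 -0.0023 -0 9.45 0; 0.0517 -0.0022 0.0063 -0 9.45 0
0.05 -0.0023 0.0147 -0 9.45 0; 0 0 0 0 0 0; 0 0 0 0 0 0; 0 0 0 0 0 0; 0 0 0 0 0 0; 0 0 0 0 0 0; 0 0 0 0 0 0; 0 0 0 0 0 0
```

>>> arm_command(motion="-0.0367 -0.0022 -0.037 0 9.45 0; -0.0302 -0.0022 -0.0425 0 9.45 0; -0.0228 -0.0022 -0.0469 0 9.45 0; -0.0148 -0.0022 -0.05 0 9.45 0; -0.0064 -0.0022 -0.0517 0 9.45 0; 0.0022 -0.0022 -0.052 0 9.45 0; 0.0107 -0.0022 -0.051 0 9.45 0; 0.019 -0.0022 -0.0485 0 9.45 0", jaw=0)

```text
time_s: 2.4
eef_pos: [0.3816, 0.2268, 0.2406]
tool_rot: [-0.707, 0.019, -0.02, 0.707]
contact_force: [0.5, 0.0, 0.0]
opening: 1.004
```

>>> arm_command(motion="0.0267 -0.0022 -0.0447 0 9.45 0; 0.0336 -0.0022 -0.0398 0 9.45 0; 0.0397 -0.0022 -0.0337 0 9.45 0; 0.0447 -0.0022 -0.0267 0 9.45 0; 0.0485 -0.0022 -0.019 0 9.45 0; 0.051 -0.0022 -0.0108 0 9.45 0; 0.052 -0.0022 -0.0023 0 9.45 0; 0.0517 -0.0022 0.0063 0 9.45 0")

```text
time_s: 3.4
eef_pos: [0.5763, -0.1416, 0.2579]
tool_rot: [-0.546, 0.449, -0.449, 0.546]
contact_force: [0.0, 0.1, 0.2]
opening: 1.001
```

>>> arm_command(motion="0.05 -0.0023 0.0147 0 8.5 0; 0 0 0 0 0 0; 0 0 0 0 0 0; 0 0 0 0 0 0; 0 0 0 0 0 0; 0 0 0 0 0 0; 0 0 0 0 0 0; 0 0 0 0 0 0")

```text
time_s: 4.4
eef_pos: [0.6001, -0.1859, 0.2601]
tool_rot: [-0.513, 0.487, -0.487, 0.513]
contact_force: [-0.3, 1.0, 0.1]
opening: 1.001
```

```bash
python3 - <<'E'
from h import *
s,r=st(); print(s['time_s'],s['eef_pos'],r.as_matrix().round(3).tolist(),s['contact_force'])
save('wrist','w1.png')
for n in ['plunger_grip','tray_handle','tray_mark','pointer_tip','tray_in']: print(n,[(np.round(d['at'],3).tolist(),round(d['conf'],2)) for d in recognise(n,'wrist')[:6]])
print(proj([.622,-.186,.091],'wrist'))
E
```

```text
4.4 [ 0.60006722 -0.1859357   0.26012779] [[0.053, 0.0, 0.999], [-0.999, -0.0, 0.053], [0.0, -1.0, 0.0]] [-0.30401163  1.03702971  0.10085984]
plunger_grip []
tray_handle [([0.62, -0.032, 0.024], 0.82)]
tray_mark [([0.619, -0.028, 0.023], 0.93)]
pointer_tip [([0.712, 0.022, 0.08], 0.66), ([0.621, -0.03, 0.023], 0.47)]
tray_in [([0.711, 0.021, 0.086], 0.74), ([0.619, -0.029, 0.023], 0.58)]
[324.05784951 197.7180011 ]
```

View pics/w1.png

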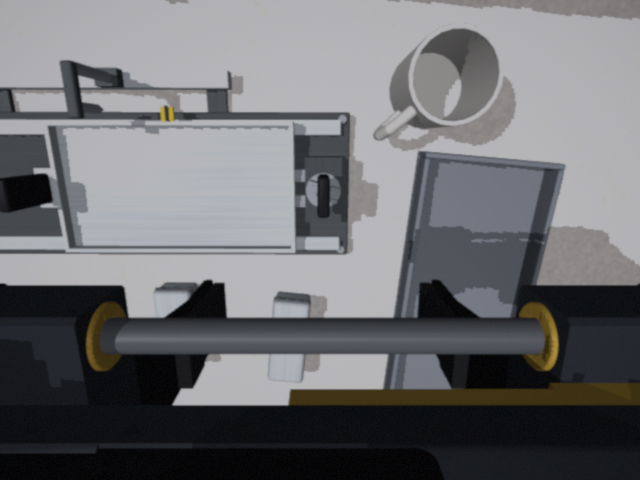

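>>> arm_command(motion="0 0.025 0.011 0 0 0; 0 0.045 0.011 0 -0.4 0; 0 0.045 0 0 0 0; 0 0.045 0 0 0 0; 0 0.034 0 0 0 0; 0 0 0 0 0 0; 0 0 0 0 0 0; 0 0 0 0 0 0", jaw=0)

```text
time_s: 5.7
eef_pos: [0.6235, -0.1856, 0.0682]
tool_rot: [-0.514, 0.484, -0.486, 0.515]
contact_force: [0.3, 0.5, 0.2]
opening: 0.996
```

>>> arm_command(motion="0 0 0 0 0 0; 0 0 0 0 0 0; 0 0 0 0 0 0; 0 0 0 0 0 0; 0 0 0 0 0 0; 0 0 0 0 0 0; 0 0 0 0 0 0; 0 0 0 0 0 0", jaw=255, grip_force=45)

```text
time_s: 6.7
eef_pos: [0.622, -0.1849, 0.066]
tool_rot: [0.515, -0.485, 0.485, -0.515]
contact_force: [0.7, -0.3, -0.8]
opening: 0.169
```

```bash
python3 - <<'E'
from h import *
s,r=st(); print(s['time_s'],s['eef_pos'],s['contact_force'],s['torque'],s['opening'])
E
```

```text
6.7 [ 0.6220082 -0.1848657  0.066027 ] [ 0.67519563 -0.27932936 -0.84732779] [-0.07553244  0.17511079  0.00128653] 0.1692961000048335
```

>>> arm_command(motion="0 -0.003 0 0 0 0; 0 -0.003 0 0 0 0; 0 -0.003 0 0 0 0; 0 -0.003 0 0 0 0; 0 -0.003 0 0 0 0; 0 0 0 0 0 0; 0 0 0 0 0 0; 0 0 0 0 0 0")

```text
time_s: 7.7
eef_pos: [0.6218, -0.1855, 0.0804]
tool_rot: [0.515, -0.485, 0.485, -0.514]
contact_force: [1.1, -4.3, -10.5]
opening: 0.12
```

>>> arm_command(motion="0 -0.001 0 0 -8 0; 0 0 0 0 -8 0; 0 0 0 0 -8 0; 0 0 0 0 -8 0; 0 0 0 0 -8 0; 0 0 0 0 -8 0; 0 0 0 0 -8 0; 0 0 0 0 -8 0")

```text
time_s: 8.7
eef_pos: [0.6221, -0.1861, 0.0814]
tool_rot: [0.694, -0.137, 0.137, -0.693]
contact_force: [1.6, -6.4, -12.2]
opening: 0.122
```

>>> arm_command(motion="0 0 0 0 -6 0; 0 0 0 0 -6 0; 0 0 0 0 0 0; 0 0 0 0 0 0; 0 0 0 0 0 0; 0 0 0 0 0 0; 0 0 0 0 0 0; 0 0 0 0 0 0")

```text
time_s: 9.7
eef_pos: [0.6223, -0.1862, 0.0814]
tool_rot: [0.705, -0.065, 0.065, -0.703]
contact_force: [2.5, -6.1, -12.2]
opening: 0.122
```

```bash
python3 - <<'E'
from h import *
s,r=st(); print(s['time_s'],s['eef_pos'],s['contact_force'],s['torque'],s['opening'],np.degrees(np.arctan2(*r.as_matrix()[[1,0],0])))
E
```

```text
9.7 [ 0.62226124 -0.18615857  0.08143849] [  2.51343701  -6.06388359 -12.17573834] [-1.3167399  -0.2758019   0.04443374] 0.12185852750993006 -10.571203845311109
```

>>> arm_command(motion="0 0.0015 0 0 0 0; 0 0.0015 0 0 0 0; 0 0.0015 0 0 0 0; 0 0.0015 0 0 0 0; 0 0 0 0 0 0; 0 0 0 0 0 0; 0 0 0 0 0 0; 0 0 0 0 0 0")

```text
time_s: 10.7
eef_pos: [0.6223, -0.1862, 0.0759]
tool_rot: [0.705, -0.065, 0.065, -0.703]
contact_force: [0.9, -5.5, -9.4]
opening: 0.121
```

>>> arm_command(motion="0 0.001 0 0 0 0; 0 0.001 0 0 0 0; 0 0.001 0 0 0 0; 0 0 0 0 0 0; 0 0 0 0 0 0; 0 0 0 0 0 0; 0 0 0 0 0 0; 0 0 0 0 0 0")

```text
time_s: 11.7
eef_pos: [0.6223, -0.1862, 0.0755]
tool_rot: [0.705, -0.065, 0.066, -0.703]
contact_force: [-2.4, -4.6, 2.9]
opening: 0.122
```

>>> arm_command(motion="0 0 0 0 0 0; 0 0 0 0 0 0; 0 0 0 0 0 0; 0 0 0 0 0 0; 0 -0.03 0 0 0 0; 0 -0.05 0 0 0 0; 0 -0.05 0 0 0 0; 0 -0.05 0 0 0 0", jaw=0)

```text
time_s: 12.7
eef_pos: [0.6218, -0.1845, 0.2544]
tool_rot: [-0.704, 0.065, -0.065, 0.704]
contact_force: [0.6, 0.1, -0.8]
opening: 0.942
```

```bash
python3 - <<'E'
from h import *
save('wrist','w2.png'); save('top','t2.png')
cv2.imwrite('pics/c2.png',cv2.resize(cv2.imread('pics/t2.png')[170:310,150:450],None,fx=2.6,fy=2.6))
for c in ['top','wrist']:
  print(c,[(np.round(d['at'],3).tolist(),round(d['conf'],2)) for d in recognise('tin_a',c)[:6]])
for n in ['plunger_grip']: print(n,[(np.round(d['at'],3).tolist(),round(d['conf'],2)) for d in recognise(n,'wrist')[:6]])
s,r=st();print(s['eef_pos'],s['time_s'])
E
```

```text
top [([0.488, 0.336, 0.032], 0.9), ([0.456, -0.025, 0.031], 0.59), ([0.482, -0.141, 0.034], 0.57)]
wrist [([0.458, -0.033, 0.037], 0.61), ([0.457, -0.152, 0.034], 0.6), ([0.614, -0.07, 0.024], 0.59)]
plunger_grip [([0.619, -0.182, 0.097], 0.74)]
[ 0.62134454 -0.18440006  0.25236837] 12.95
```

View pics/w2.png

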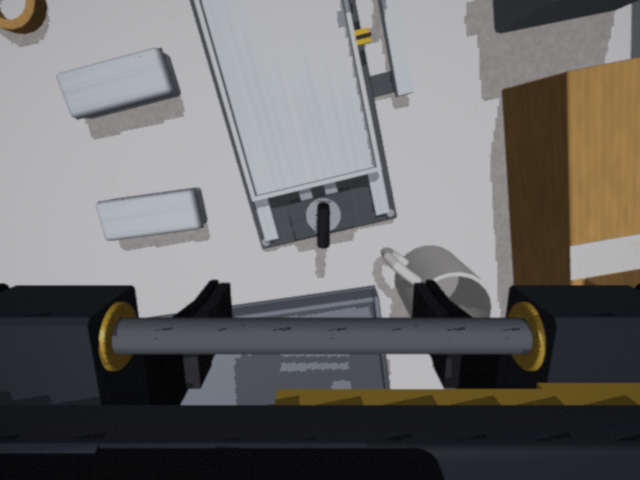

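View pics/c2.png

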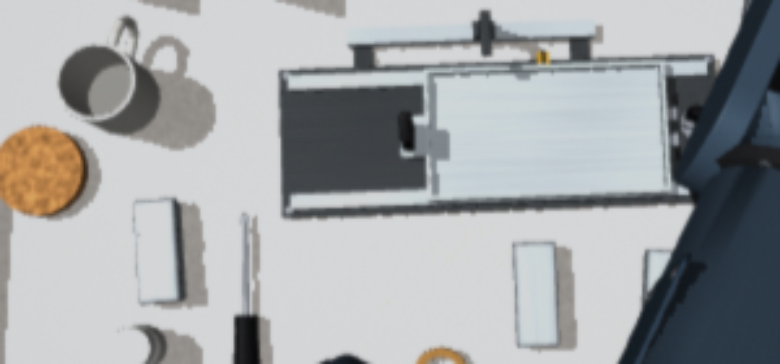

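```bash
python3 - <<'E'
from h import *
plan([.455,-.15,.25],-93)
for nm,c in [('tin1',[(58,75),(160,49),(175,93),(75,117)]),('tin2',[(98,203),(196,189),(203,230),(106,240)])]:
    P=np.array([ray(u,'wrist',.030) for u in c]); print(nm,P.round(3).tolist(),P.mean(0))
E
```

```text
-0.0189 0.0003 0.0004 0 9.16 -0.01; -0.0187 0.0003 -0.0027 0 9.16 -0.01; -0.018 0.0003 -0.0056 0 9.16 -0.01; -0.0169 0.0003 -0.0084 0 9.16 -0.01; -0.0154 0.0003 -0.011 0 9.16 -0.01; -0.0134 0.0003 -0.0133 0 9.16 -0.01; -0.0111 0.0002 -0.0152 0 9.16 -0.01; -0.0086 0.0003 -0.0168 0 9.16 -0.01
-0.0058 0.0002 -0.0179 0 9.16 -0.01; 0 0 0 0 0 0; 0 0 0 0 0 0; 0 0 0 0 0 0; 0 0 0 0 0 0; 0 0 0 0 0 0; 0 0 0 0 0 0; 0 0 0 0 0 0
tin1 [[0.405, -0.013, 0.03], [0.504, -0.009, 0.03], [0.507, -0.048, 0.03], [0.408, -0.051, 0.03]] [ 0.45609282 -0.03040602  0.03      ]
tin2 [[0.402, -0.133, 0.03], [0.502, -0.138, 0.03], [0.498, -0.179, 0.03], [0.397, -0.171, 0.03]] [ 0.45000584 -0.15547318  0.03      ]
```

>>> arm_command(motion="-0.0189 0.0003 0.0004 0 9.16 0; -0.0187 0.0003 -0.0027 0 9.16 0; -0.018 0.0003 -0.0056 0 9.16 0; -0.0169 0.0003 -0.0084 0 9.16 0; -0.0154 0.0003 -0.011 0 9.16 0; -0.0134 0.0003 -0.0133 0 9.16 0; -0.0111 0.0002 -0.0152 0 9.16 0; -0.0086 0.0003 -0.0168 0 9.16 0", jaw=0)

```text
time_s: 13.95
eef_pos: [0.4721, -0.1534, 0.2485]
tool_rot: [0.525, -0.476, 0.472, -0.524]
contact_force: [0.2, -0.1, 0.5]
opening: 1.0
```

>>> arm_command(motion="-0.001 0 -0.0229 0 9.4 0; 0 0.04 0 0 0 0; 0 0.05 0 0 0 0; 0 0.05 0 0 0 0; 0 0 0 0 0 0; 0 0 0 0 0 0; 0 0 0 0 0 0; 0 0 0 0 0 0")

```text
time_s: 14.95
eef_pos: [0.4522, -0.1563, 0.1124]
tool_rot: [0.485, -0.513, 0.515, -0.486]
contact_force: [-0.7, 0.2, 0.1]
opening: 1.0
```

```bash
python3 - <<'E'
from h import *
save('wrist','w3.png')
p,M=plan([.450,-.155,.013],-93.4,n=4)
E
```

```text
-0.0003 0.0248 -0.0006 -0.04 0.03 0.02; -0.0003 0.0248 -0.0006 -0.04 0.03 0.02; -0.0003 0.0248 -0.0005 -0.04 0.03 0.02; -0.0002 0.0248 -0.0005 -0.04 0.03 0.02; 0 0 0 0 0 0; 0 0 0 0 0 0; 0 0 0 0 0 0; 0 0 0 0 0 0
```

View pics/w3.png

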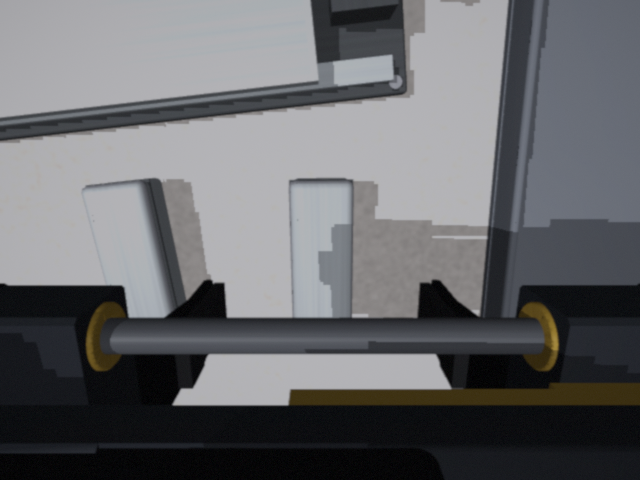

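>>> arm_command(motion="-0.001 0.025 -0.002 0 0 0; 0 0.025 0 0 0 0; 0 0.025 0 0 0 0; 0 0.024 0 0 0 0; 0 0 0 0 0 0; 0 0 0 0 0 0; 0 0 0 0 0 0; 0 0 0 0 0 0")

```text
time_s: 16.0
eef_pos: [0.4498, -0.1549, 0.0126]
tool_rot: [0.485, -0.513, 0.515, -0.486]
contact_force: [-0.1, 1.0, -0.4]
opening: 0.995
```

>>> arm_command(motion="0 0 0 0 0 0; 0 0 0 0 0 0; 0 0 0 0 0 0; 0 0 0 0 0 0; 0 0 0 0 0 0; 0 0 0 0 0 0; 0 -0.02 0 0 0 0; 0 -0.03 0 0 0 0", jaw=255, grip_force=50)

```text
time_s: 17.0
eef_pos: [0.4481, -0.154, 0.0612]
tool_rot: [-0.486, 0.515, -0.513, 0.485]
contact_force: [0.2, -0.9, -4.1]
opening: 0.452
```

>>> arm_command(motion="0 -0.03 0 0 0 0; 0 -0.04 0 0 0 0; 0 -0.04 0 0 0 0; 0 0 0 6 0 0; 0 0 0 6 0 0; 0 0 0 6 0 0; 0 0 0 6 0 0; 0 0 0 0 0 0")

```text
time_s: 18.0
eef_pos: [0.4477, -0.1518, 0.1705]
tool_rot: [0.378, -0.405, 0.603, -0.574]
contact_force: [-0.2, -0.8, -3.5]
opening: 0.454
```

>>> arm_command(motion="0 0 0 0 0 0; 0 0 0 0 0 0; 0 0 0 -4 0 0; 0 0 0 -4 0 0; 0 0 0 -4 0 0; 0 0 0 -4 0 0; 0 0 0 -4 0 0; 0 0 0 -4 0 0")

```text
time_s: 19.0
eef_pos: [0.451, -0.1535, 0.172]
tool_rot: [-0.49, 0.519, -0.508, 0.482]
contact_force: [0.5, -0.2, -3.2]
opening: 0.454
```

>>> arm_command(motion="0 0 0 0 0 0; 0 0 0 0 0 0; 0 0 0 0 0 0; 0 0 0 0 0 0; 0 0 0 0 0 0; 0 0 0 0 0 0; 0 0 0 0 0 0; 0 0 0 0 0 0")

```text
time_s: 20.0
eef_pos: [0.4502, -0.1533, 0.1716]
tool_rot: [-0.49, 0.519, -0.508, 0.483]
contact_force: [-0.2, 0.5, -4.0]
opening: 0.456
```

```bash
cat >> h.py <<'E'
def tq():
    s,r=st(); print(round(s['time_s'],2),np.round(s['eef_pos'],4),'F',np.round(s['contact_force'],2),'T tool',np.round(r.inv().apply(s['torque']),3),'open',round(s['opening'],3),'tilt',np.round(r.as_matrix()[2],3))
E
python3 -c "
from h import *
tq()"
```

```text
20.0 [ 0.4502 -0.1533  0.1716] F [-0.17  0.5  -4.03] T tool [-0.147 -0.048 -0.067] open 0.456 tilt [-0.005 -1.    -0.018]
```

```bash
cat >> h.py <<'E'
def tqm(n=4):
    v=[]
    for i in range(n):
        s,r=st(); v.append([*r.inv().apply(s['torque']),s['contact_force'][2]]); snapshot('wrist')
    v=np.array(v); print('T tool mean',v.mean(0).round(3),'std',v.std(0).round(3)); tq()
E
python3 -c "
from h import *
tqm()"
```

```text
T tool mean [-0.127 -0.012 -0.08  -3.19 ] std [0.013 0.021 0.029 0.494]
20.2 [ 0.4502 -0.1533  0.1716] F [ 0.37  0.27 -3.66] T tool [-0.203  0.004 -0.085] open 0.454 tilt [-0.005 -1.    -0.018]
```

>>> arm_command(motion="0 0 0 -6 0 0; 0 0 0 -6 0 0; 0 0 0 -6 0 0; 0 0 0 -6 0 0; 0 0 0 0 0 0; 0 0 0 0 0 0; 0 0 0 4 0 0; 0 0 0 4 0 0")

```text
time_s: 21.2
eef_pos: [0.4495, -0.1531, 0.172]
tool_rot: [-0.551, 0.584, -0.431, 0.411]
contact_force: [-0.4, 0.1, -3.4]
opening: 0.458
```

>>> arm_command(motion="0 0 0 4 0 0; 0 0 0 4 0 0; 0 0 0 4 0 0; 0 0 0 4 0 0; 0 0 0 0 0 0; 0 0 0 0 0 0; 0 0 0 0 0 0; 0 0 0 0 0 0")

```text
time_s: 22.2
eef_pos: [0.4505, -0.1533, 0.1715]
tool_rot: [-0.49, 0.519, -0.507, 0.483]
contact_force: [0.1, 0.4, -3.7]
opening: 0.449
```

```bash
python3 -c "
from h import *
tqm()"
```

```text
T tool mean [-1.510e-01  1.000e-03 -4.000e-02 -3.448e+00] std [0.034 0.01  0.015 0.286]
22.4 [ 0.4503 -0.1532  0.1715] F [ 0.25 -0.61 -3.72] T tool [-0.108 -0.004 -0.025] open 0.457 tilt [-0.005 -1.    -0.018]
```

```bash
cat >> h.py <<'E'
def rayp(uv,z,pos,mat):
    K=np.array(camera_params('wrist')['intrinsics']); C=np.array([[1,0,0],[.001,-.263,.965],[0,-.965,-.263]])
    M=np.array(mat); o=np.array(pos)+M@np.array([.0009,-.1617,.0724]); d=M@C@np.linalg.inv(K)@np.array([*uv,1.]); return o+d*(z-o[2])/d[2]
E
python3 - <<'E'
from h import *
im=cv2.imread('pics/w1.png'); cv2.imwrite('pics/c1.png',cv2.resize(im[50:270,0:360],None,fx=2.2,fy=2.2,interpolation=cv2.INTER_CUBIC))
E
```

```text
(no output)
```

View pics/c1.png

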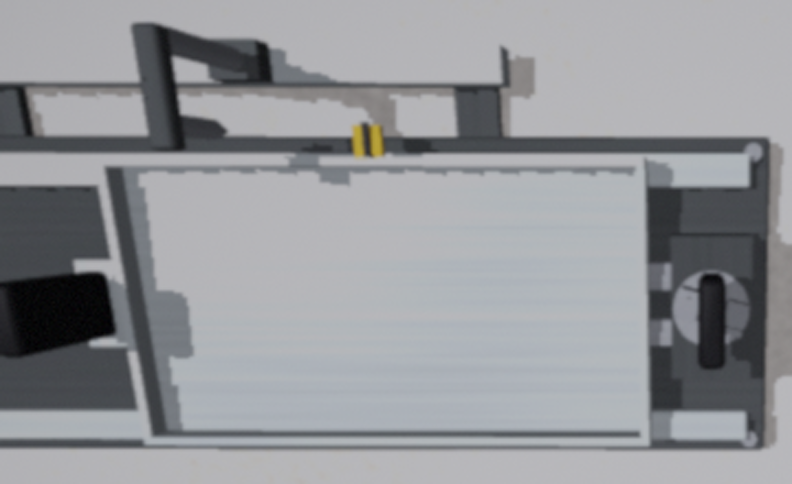

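```bash
python3 - <<'E'
from h import *
pos=[.60007,-.18594,.26013]; m=down(-87).as_matrix()
f=lambda u,v,z: rayp((u/2.2,v/2.2+50),z,pos,m).round(4)
for n,u,v,z in [('TLo',100,158,.037),('TRo',648,158,.037),('BLo',146,443,.037),('BRo',648,443,.037),('mark',367,127,.037),('tip',166,148,.041),('grip',711,325,.091)]: print(n,f(u,v,z))
E
```

```text
TLo [0.6735 0.0796 0.037 ]
TRo [ 0.6859 -0.1565  0.037 ]
BLo [0.5454 0.0753 0.037 ]
BRo [ 0.5578 -0.1609  0.037 ]
mark [ 0.6923 -0.0361  0.037 ]
tip [0.6791 0.0483 0.041 ]
grip [ 0.6231 -0.1869  0.091 ]
```

```bash
python3 - <<'E'
from h import *
plan([.6157,-.0406,.17],-87)
E
```

```text
-0.0303 -0.0002 0.0398 0.26 -1.52 -0.08; -0.0293 -0.0001 0.0406 0.26 -1.52 -0.08; -0.0282 0.0001 0.0413 0.26 -1.52 -0.08; -0.0271 0.0002 0.0421 0.26 -1.52 -0.08; 0 0 0 0 0 0; 0 0 0 0 0 0; 0 0 0 0 0 0; 0 0 0 0 0 0
```

>>> arm_command(motion="-0.0303 -0.0002 0.0398 0.26 -1.52 -0.08; -0.0293 -0.0001 0.0406 0.26 -1.52 -0.08; -0.0282 0.0001 0.0413 0.26 -1.52 -0.08; -0.0271 0.0002 0.0421 0.26 -1.52 -0.08; 0 0 0 0 0 0; 0 0.04 0 0 0 0; 0 0.04 0 0 0 0; 0 0 0 0 0 0")

```text
time_s: 23.4
eef_pos: [0.6116, -0.0403, 0.0868]
tool_rot: [0.515, -0.49, 0.484, -0.511]
contact_force: [-0.6, 0.9, -2.9]
opening: 0.455
```

```bash
python3 - <<'E'
from h import *
save('wrist','w4.png'); tq()
plan([.6157,-.0406,.040],-87,n=6)
E
```

```text
23.45 [ 0.6139 -0.0407  0.089 ] F [-0.61  1.08 -2.4 ] T tool [-0.103 -0.017 -0.049] open 0.453 tilt [-0.001 -1.    -0.004]
0 0.0082 0.0003 0.04 -0.01 -0.01; 0 0.0082 0.0003 0.04 -0.01 -0.01; 0 0.0081 0.0003 0.04 -0.01 -0.01; 0 0.0082 0.0004 0.04 -0.01 -0.01; 0 0.0081 0.0003 0.04 -0.01 -0.01; 0 0.0082 0.0004 0.04 -0.01 -0.01; 0 0 0 0 0 0; 0 0 0 0 0 0
```

View pics/w4.png

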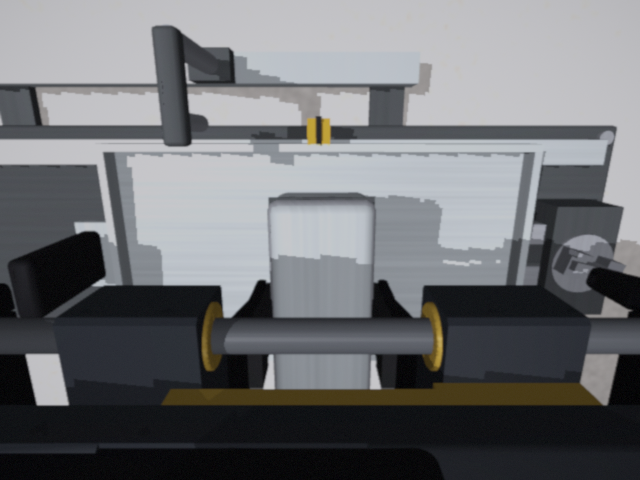

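>>> arm_command(motion="0 0.015 0.001 0 0 0; 0 0.015 0 0 0 0; 0 0.012 0 0 0 0; 0 0.007 0 0 0 0; 0 0 0 0 0 0; 0 0 0 0 0 0; 0 0 0 0 0 0; 0 0 0 0 0 0")

```text
time_s: 24.45
eef_pos: [0.617, -0.0407, 0.0416]
tool_rot: [-0.513, 0.486, -0.487, 0.513]
contact_force: [-1.1, -0.1, -3.0]
opening: 0.455
```

>>> arm_command(motion="0 0 0 0 0 0; 0 0 0 0 0 0; 0 0 0 0 0 0; 0 0 0 0 0 0; 0 -0.02 0 0 0 0; 0 -0.04 0 0 0 0; 0 -0.05 0 0 0 0; 0 -0.05 0 0 0 0", jaw=95)

```text
time_s: 25.45
eef_pos: [0.6163, -0.0405, 0.2025]
tool_rot: [-0.513, 0.487, -0.487, 0.513]
contact_force: [0.6, -0.2, 0.3]
opening: 0.63
```

```bash
python3 - <<'E'
from h import *
tq()
print([(np.round(d['at'],3).tolist(),round(d['conf'],2)) for d in (snapshot('top'),recognise('tin_a','top'))[1]])
plan([.456,-.030,.13],-88)
E
```

```text
25.45 [ 0.6163 -0.0405  0.2025] F [ 0.55 -0.2   0.25] T tool [-0.148  0.011 -0.024] open 0.63 tilt [-0. -1.  0.]
[([0.616, -0.05, 0.06], 0.47)]
-0.0051 0.0189 -0.0412 -0.19 0.25 0.06; -0.0049 0.019 -0.0412 -0.19 0.25 0.06; -0.0047 0.0192 -0.0412 -0.19 0.25 0.06; -0.0045 0.0193 -0.0411 -0.19 0.25 0.06; 0 0 0 0 0 0; 0 0 0 0 0 0; 0 0 0 0 0 0; 0 0 0 0 0 0
```

>>> arm_command(motion="-0.005 0.012 -0.041 0 0.3 0; -0.005 0.02 -0.041 0 0.3 0; -0.0047 0.02 -0.041 0 0.3 0; -0.0045 0.02 -0.041 0 0.1 0; 0 0 0 0 0 0; 0 0 0 0 0 0; 0 0 0 0 0 0; 0 0 0 0 0 0", jaw=0)

```text
time_s: 26.55
eef_pos: [0.4533, -0.029, 0.1295]
tool_rot: [-0.508, 0.49, -0.492, 0.509]
contact_force: [-0.0, -0.1, 0.1]
opening: 1.001
```

```bash
python3 - <<'E'
from h import *
save('wrist','w5.png'); tq()
print([(np.round(d['at'],3).tolist(),round(d['conf'],2)) for d in recognise('tin_a','wrist')])
p,M=plan([.456,-.030,.013],-88,n=6)
E
```

```text
26.6 [ 0.453  -0.0289  0.1294] F [ 0.34  0.02 -0.01] T tool [-0.145 -0.    -0.078] open 1.0 tilt [ 0.001 -1.     0.002]
[([0.459, -0.031, 0.036], 0.6), ([0.582, -0.038, 0.058], 0.6)]
0.0002 0.0194 0.0005 -0.01 0 0; 0.0002 0.0194 0.0005 -0.01 0 0; 0.0002 0.0194 0.0005 -0.01 0 0; 0.0002 0.0194 0.0005 -0.01 0 0; 0.0002 0.0194 0.0006 -0.01 0 0; 0.0002 0.0193 0.0005 -0.01 0 0; 0 0 0 0 0 0; 0 0 0 0 0 0
```

View pics/w5.png

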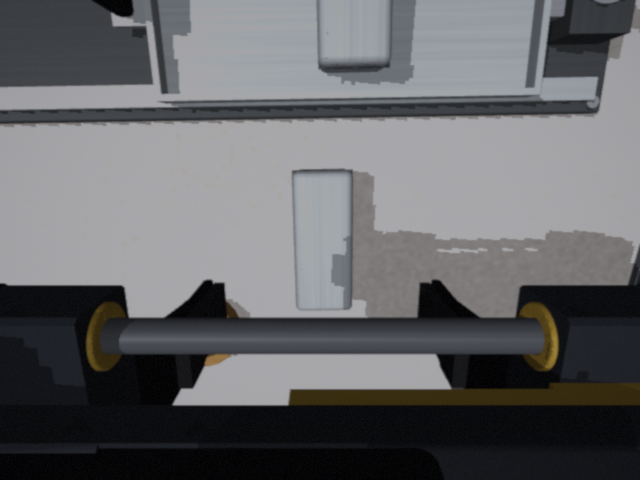

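>>> arm_command(motion="0.001 0.03 0.003 0 0 0; 0 0.03 0 0 0 0; 0 0.03 0 0 0 0; 0 0.0265 0 0 0 0; 0 0 0 0 0 0; 0 0 0 0 0 0; 0 0 0 0 0 0; 0 0 0 0 0 0")

```text
time_s: 27.65
eef_pos: [0.4557, -0.0298, 0.0135]
tool_rot: [-0.508, 0.49, -0.492, 0.509]
contact_force: [1.7, 0.2, 0.6]
opening: 1.002
```

>>> arm_command(motion="0 0 0 0 0 0; 0 0 0 0 0 0; 0 0 0 0 0 0; 0 0 0 0 0 0; 0 0 0 0 0 0; 0 0 0 0 0 0; 0 -0.02 0 0 0 0; 0 -0.03 0 0 0 0", jaw=255, grip_force=50)

```text
time_s: 28.65
eef_pos: [0.4539, -0.0293, 0.0621]
tool_rot: [0.509, -0.492, 0.49, -0.508]
contact_force: [1.2, -0.5, -3.6]
opening: 0.455
```

>>> arm_command(motion="0 -0.03 0 0 0 0; 0 -0.04 0 0 0 0; 0 -0.04 0 0 0 0; 0 0 0 6 0 0; 0 0 0 6 0 0; 0 0 0 6 0 0; 0 0 0 6 0 0; 0 0 0 0 0 0")

```text
time_s: 29.65
eef_pos: [0.4533, -0.0262, 0.1714]
tool_rot: [-0.397, 0.389, -0.574, 0.601]
contact_force: [-0.3, 0.1, -2.8]
opening: 0.456
```

>>> arm_command(motion="0 0 0 0 0 0; 0 0 0 0 0 0; 0 0 0 -4 0 0; 0 0 0 -4 0 0; 0 0 0 -4 0 0; 0 0 0 -4 0 0; 0 0 0 -4 0 0; 0 0 0 -4 0 0")

```text
time_s: 30.65
eef_pos: [0.457, -0.0275, 0.1729]
tool_rot: [0.514, -0.497, 0.483, -0.505]
contact_force: [0.5, -0.6, -3.5]
opening: 0.453
```

>>> arm_command(motion="0 0 0 0 0 0; 0 0 0 0 0 0; 0 0 0 0 0 0; 0 0 0 0 0 0; 0 0 0 0 0 0; 0 0 0 0 0 0; 0 0 0 0 0 0; 0 0 0 0 0 0")

```text
time_s: 31.65
eef_pos: [0.4561, -0.0272, 0.1726]
tool_rot: [0.514, -0.497, 0.483, -0.506]
contact_force: [0.3, 0.6, -4.2]
opening: 0.455
```

```bash
python3 -c "
from h import *
tqm()"
```

```text
T tool mean [-0.139 -0.031 -0.065 -3.386] std [0.014 0.018 0.013 0.683]
31.85 [ 0.4561 -0.0272  0.1726] F [-0.11 -0.58 -3.75] T tool [-0.164 -0.018 -0.103] open 0.456 tilt [-0.007 -1.    -0.022]
```

>>> arm_command(motion="0 0 0 -6 0 0; 0 0 0 -6 0 0; 0 0 0 -6 0 0; 0 0 0 -6 0 0; 0 0 0 0 0 0; 0 0 0 0 0 0; 0 0 0 4 0 0; 0 0 0 4 0 0")

```text
time_s: 32.85
eef_pos: [0.4554, -0.0271, 0.173]
tool_rot: [0.578, -0.559, 0.41, -0.43]
contact_force: [0.0, -0.2, -3.2]
opening: 0.456
```

>>> arm_command(motion="0 0 0 4 0 0; 0 0 0 4 0 0; 0 0 0 4 0 0; 0 0 0 4 0 0; 0 0 0 0 0 0; 0 0 0 0 0 0; 0 0 0 0 0 0; 0 0 0 0 0 0")

```text
time_s: 33.85
eef_pos: [0.4565, -0.0272, 0.1725]
tool_rot: [0.514, -0.497, 0.483, -0.506]
contact_force: [-0.3, -0.3, -3.8]
opening: 0.46
```

```bash
python3 -c "
from h import *
tqm()"
```

```text
T tool mean [-0.123  0.012 -0.052 -2.963] std [0.019 0.021 0.014 0.583]
34.05 [ 0.4562 -0.0272  0.1724] F [ 0.39 -0.52 -3.23] T tool [-0.108  0.034 -0.019] open 0.457 tilt [-0.007 -1.    -0.022]
```

>>> arm_command(motion="0 0 0 8 0 0; 0 0 0 8 0 0; 0 0 0 8 0 0; 0 0 0 6 0 0; 0 0 0 0 0 0; 0 0 0 0 0 0; 0 0 0 0 0 0; 0 0 0 0 0 0")

```text
time_s: 35.05
eef_pos: [0.4598, -0.02, 0.1726]
tool_rot: [-0.384, 0.38, -0.573, 0.616]
contact_force: [0.5, -0.0, -2.5]
opening: 0.453
```

>>> arm_command(motion="0 0 0 0 0 0; 0 0 0 0 0 0; 0 0 0 -5 0 0; 0 0 0 -5 0 0; 0 0 0 -5 0 0; 0 0 0 -5 0 0; 0 0 0 -5 0 0; 0 0 0 -5 0 0")

```text
time_s: 36.05
eef_pos: [0.46, -0.0187, 0.1725]
tool_rot: [0.527, -0.513, 0.457, -0.501]
contact_force: [0.7, -0.6, -2.9]
opening: 0.457
```

>>> arm_command(motion="0 0 0 0 0 0; 0 0 0 0 0 0; 0 0 0 0 0 0; 0 0 0 0 0 0; 0 0 0 0 0 0; 0 0 0 0 0 0; 0 0 0 0 0 0; 0 0 0 0 0 0")

```text
time_s: 37.05
eef_pos: [0.4598, -0.0187, 0.1723]
tool_rot: [0.526, -0.513, 0.457, -0.501]
contact_force: [-0.1, -0.4, -3.3]
opening: 0.458
```

```bash
python3 -c "
from h import *
tqm()
p,M=plan([.6122,.0273,.15],-87)
plan([.6122,.0273,.041],-87,n=4,cmd=(p,M))
"
```

```text
T tool mean [-0.092 -0.006 -0.103 -3.121] std [0.009 0.032 0.022 0.258]
37.25 [ 0.4598 -0.0187  0.1723] F [ 0.38  0.73 -2.72] T tool [-0.038  0.039 -0.051] open 0.454 tilt [-0.033 -0.996 -0.079]
-0.0122 0.0037 0.0521 1.52 0.1 -0.63; -0.0123 0.005 0.0519 1.52 0.1 -0.63; -0.0125 0.0062 0.0517 1.52 0.1 -0.63; 0 0 0 0 0 0; 0 0 0 0 0 0; 0 0 0 0 0 0; 0 0 0 0 0 0; 0 0 0 0 0 0
0 0.0273 0 -0 0 0; 0 0.0272 0 -0 0 0; 0 0.0273 0 -0 0 0; 0 0.0272 0 -0 0 0; 0 0 0 0 0 0; 0 0 0 0 0 0; 0 0 0 0 0 0; 0 0 0 0 0 0
```

>>> arm_command(motion="-0.0122 0.0037 0.0521 1.52 0.1 -0.63; -0.0123 0.005 0.0519 1.52 0.1 -0.63; -0.0125 0.0062 0.0517 1.52 0.1 -0.63; 0 0 0 0 0 0; 0 0.025 0 0 0 0; 0 0 0 0 0 0; 0 0 0 0 0 0; 0 0 0 0 0 0")

```text
time_s: 38.25
eef_pos: [0.6126, 0.027, 0.1261]
tool_rot: [-0.513, 0.486, -0.487, 0.513]
contact_force: [0.9, -0.3, -2.8]
opening: 0.456
```

```bash
python3 -c "
from h import *
tq(); save('wrist','w6.png')
plan([.6122,.0273,.040],-87,n=5)
print([(np.round(d['at'],3).tolist(),round(d['conf'],2)) for d in recognise('tin_a','wrist')])
"
```

```text
38.25 [0.6126 0.027  0.1261] F [ 0.88 -0.31 -2.84] T tool [-0.171  0.023 -0.04 ] open 0.456 tilt [ 0.    -1.     0.002]
-0.0001 0.0172 -0.0001 -0.02 -0 0.01; -0 0.0172 -0.0001 -0.02 -0 0.01; -0.0001 0.0172 -0.0001 -0.02 -0 0.01; -0 0.0173 -0.0001 -0.02 -0 0.01; -0 0.0172 -0.0001 -0.02 -0 0.01; 0 0 0 0 0 0; 0 0 0 0 0 0; 0 0 0 0 0 0
[([0.632, 0.027, 0.146], 0.75), ([0.633, -0.034, 0.06], 0.61)]
```

View pics/w6.png

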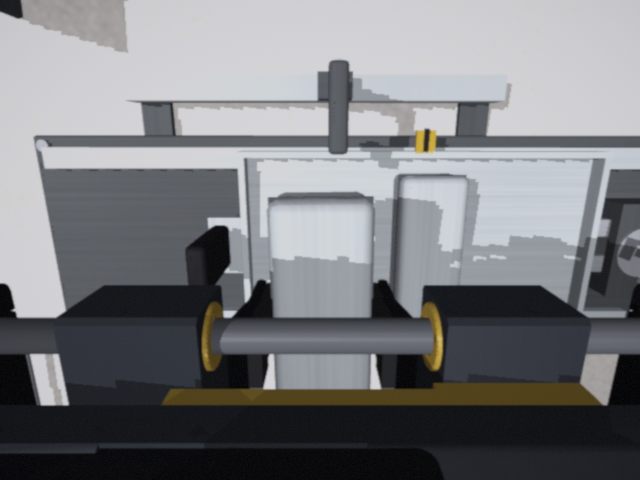

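>>> arm_command(motion="0 0.025 0 0 0 0; 0 0.025 0 0 0 0; 0 0.02 0 0 0 0; 0 0.016 0 0 0 0; 0 0 0 0 0 0; 0 0 0 0 0 0; 0 0 0 0 0 0; 0 0 0 0 0 0")

```text
time_s: 39.35
eef_pos: [0.6123, 0.0273, 0.0394]
tool_rot: [-0.513, 0.486, -0.487, 0.513]
contact_force: [0.1, -0.6, -2.9]
opening: 0.457
```

>>> arm_command(motion="0 0 0 0 0 0; 0 0 0 0 0 0; 0 0 0 0 0 0; 0 0 0 0 0 0; 0 -0.02 0 0 0 0; 0 -0.04 0 0 0 0; 0 -0.05 0 0 0 0; 0 -0.05 0 0 0 0", jaw=95)

```text
time_s: 40.35
eef_pos: [0.6118, 0.0273, 0.2004]
tool_rot: [0.513, -0.487, 0.487, -0.513]
contact_force: [-0.2, 0.1, 0.3]
opening: 0.627
```

```bash
python3 -c "
from h import *
tq(); save('top','t7.png')
print([(np.round(d['at'],3).tolist(),round(d['conf'],2)) for d in recognise('tin_a','top')])
pos=[.6126,.027,.1261];m=down(-87).as_matrix()
print('tip',rayp((338,150),.041,pos,m),'mark',rayp((426,131),.037,pos,m))
p,M=plan([.485,.25,.24],-87)
plan([.485,.337,.15],-91,cmd=(p,M))
for uv in [(203,247),(217,247),(219,286),(204,287)]: print(ray(uv,'top',.034).round(3))
"
```

```text
40.35 [0.6118 0.0273 0.2004] F [-0.17  0.07  0.34] T tool [-0.16  -0.006 -0.058] open 0.627 tilt [-0. -1. -0.]
[([0.488, 0.336, 0.033], 0.84), ([0.605, 0.027, 0.058], 0.71), ([0.726, -0.291, 0.049], 0.68), ([0.601, -0.023, 0.06], 0.53)]
tip [0.67832535 0.01943353 0.041     ] mark [ 0.69255287 -0.03465317  0.037     ]
-0.0459 -0.0073 -0.0238 -0.15 0 0.03; -0.0459 -0.0072 -0.0238 -0.15 0 0.03; -0.0459 -0.0072 -0.0238 -0.15 0 0.03; -0.046 -0.0071 -0.0238 -0.15 0 0.03; -0.0459 -0.0069 -0.0239 -0.15 0 0.03; 0 0 0 0 0 0; 0 0 0 0 0 0; 0 0 0 0 0 0
-0.029 0.03 0.0015 -0.01 1.34 -0; -0.029 0.03 0.0009 -0.01 1.34 -0; -0.029 0.03 0.0001 -0.01 1.34 -0; 0 0 0 0 0 0; 0 0 0 0 0 0; 0 0 0 0 0 0; 0 0 0 0 0 0; 0 0 0 0 0 0
[0.539 0.36  0.034]
[0.539 0.324 0.034]
[0.441 0.315 0.034]
[0.438 0.353 0.034]
```

>>> arm_command(motion="-0.0459 -0.005 -0.0238 0 0 0; -0.0459 0 -0.0238 0 0 0; -0.0459 0 -0.0238 0 0 0; -0.0459 0 -0.0238 0 0 0; -0.0459 0 -0.0239 0 0 0; -0.043 0.02 0.001 0 -0.8 0; -0.044 0.03 0.004 0 -0.7 0; 0 0 0 0 0 0", jaw=0)

```text
time_s: 41.45
eef_pos: [0.4785, 0.3391, 0.1509]
tool_rot: [0.522, -0.48, 0.478, -0.519]
contact_force: [-0.5, -1.2, 0.2]
opening: 0.999
```

>>> arm_command(motion="0 0 0 0 0 0; 0 0 0 0 0 0; 0 0 0 0 0 0; 0 0 0 0 0 0; 0 0 0 0 0 0; 0 0 0 0 0 0; 0 0 0 0 0 0; 0 0 0 0 0 0")

```text
time_s: 42.45
eef_pos: [0.4809, 0.3374, 0.154]
tool_rot: [0.519, -0.48, 0.48, -0.519]
contact_force: [-0.7, -0.6, 0.5]
opening: 1.003
```

```bash
python3 -c "
from h import *
tq(); save('wrist','w8.png')
print([(np.round(d['at'],3).tolist(),round(d['conf'],2)) for d in recognise('tin_a','wrist')])
plan([.489,.338,.013],-85.5,n=5)
"
```

```text
42.45 [0.4809 0.3374 0.154 ] F [-0.7  -0.62  0.45] T tool [-0.178 -0.032 -0.036] open 1.003 tilt [ 0. -1.  0.]
[([0.496, 0.342, 0.034], 0.81)]
0 0.0282 0.0016 -0 0 0; 0 0.0282 0.0016 -0 0 0; 0 0.0282 0.0016 -0 0 0; 0 0.0282 0.0017 -0 0 0; 0.0001 0.0282 0.0016 -0 0 0; 0 0 0 0 0 0; 0 0 0 0 0 0; 0 0 0 0 0 0
```

View pics/w8.png

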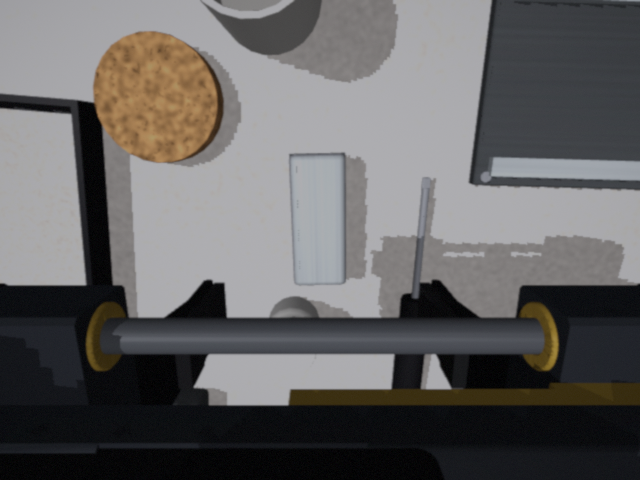

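>>> arm_command(motion="0 0.03 0.006 0 0 0; 0 0.04 0.006 0 0 0; 0 0.04 0 0 0 0; 0 0.031 0 0 0 0; 0 0 0 0 0 0; 0 0 0 0 0 0; 0 0 0 0 0 0; 0 0 0 0 0 0")

```text
time_s: 43.55
eef_pos: [0.4938, 0.3388, 0.0144]
tool_rot: [-0.518, 0.479, -0.48, 0.52]
contact_force: [0.3, -0.1, -0.0]
opening: 0.998
```

>>> arm_command(motion="0 0 0 0 0 0; 0 0 0 0 0 0; 0 0 0 0 0 0; 0 0 0 0 0 0; 0 0 0 0 0 0; 0 0 0 0 0 0; 0 -0.02 0 0 0 0; 0 -0.03 0 0 0 0", jaw=255, grip_force=50)

```text
time_s: 44.55
eef_pos: [0.4917, 0.3377, 0.063]
tool_rot: [0.521, -0.48, 0.48, -0.518]
contact_force: [0.7, -0.4, -4.0]
opening: 0.456
```

>>> arm_command(motion="0 -0.03 0 0 0 0; 0 -0.04 0 0 0 0; 0 -0.04 0 0 0 0; 0 0 0 6 0 0; 0 0 0 6 0 0; 0 0 0 6 0 0; 0 0 0 6 0 0; 0 0 0 0 0 0")

```text
time_s: 45.55
eef_pos: [0.4895, 0.3371, 0.1723]
tool_rot: [-0.403, 0.37, -0.569, 0.615]
contact_force: [-0.1, -0.8, -3.4]
opening: 0.458
```

>>> arm_command(motion="0 0 0 0 0 0; 0 0 0 0 0 0; 0 0 0 -4 0 0; 0 0 0 -4 0 0; 0 0 0 -4 0 0; 0 0 0 -4 0 0; 0 0 0 -4 0 0; 0 0 0 -4 0 0")

```text
time_s: 46.55
eef_pos: [0.4943, 0.3385, 0.1734]
tool_rot: [-0.519, 0.48, -0.48, 0.519]
contact_force: [-0.2, -0.2, -3.3]
opening: 0.453
```

>>> arm_command(motion="0 0 0 0 0 0; 0 0 0 0 0 0; 0 0 0 0 0 0; 0 0 0 0 0 0; 0 0 0 0 0 0; 0 0 0 0 0 0; 0 0 0 0 0 0; 0 0 0 0 0 0")

```text
time_s: 47.55
eef_pos: [0.4929, 0.3384, 0.173]
tool_rot: [-0.519, 0.48, -0.48, 0.519]
contact_force: [0.3, -0.4, -3.2]
opening: 0.455
```

```bash
python3 -c "
from h import *
tqm()"
```

```text
T tool mean [-1.020e-01  1.000e-03 -6.500e-02 -3.013e+00] std [0.01  0.047 0.028 0.355]
47.75 [0.4929 0.3383 0.173 ] F [-0.21  0.88 -3.3 ] T tool [-0.095 -0.042 -0.031] open 0.453 tilt [ 0. -1.  0.]
```

>>> arm_command(motion="0 0 0 -6 0 0; 0 0 0 -6 0 0; 0 0 0 -6 0 0; 0 0 0 -6 0 0; 0 0 0 0 0 0; 0 0 0 0 0 0; 0 0 0 4 0 0; 0 0 0 4 0 0")

```text
time_s: 48.75
eef_pos: [0.4921, 0.3384, 0.1736]
tool_rot: [0.586, -0.541, 0.409, -0.443]
contact_force: [0.2, -0.3, -3.4]
opening: 0.454
```

>>> arm_command(motion="0 0 0 4 0 0; 0 0 0 4 0 0; 0 0 0 4 0 0; 0 0 0 4 0 0; 0 0 0 0 0 0; 0 0 0 0 0 0; 0 0 0 0 0 0; 0 0 0 0 0 0")

```text
time_s: 49.75
eef_pos: [0.4933, 0.3383, 0.1728]
tool_rot: [0.519, -0.48, 0.48, -0.519]
contact_force: [-0.2, -0.2, -4.2]
opening: 0.452
```

```bash
python3 -c "
from h import *
tqm()"
```

```text
T tool mean [-0.2   -0.011 -0.051 -3.623] std [0.014 0.016 0.007 0.468]
49.95 [0.4931 0.3383 0.1728] F [-0.06  0.68 -2.69] T tool [-0.22  -0.036 -0.051] open 0.454 tilt [ 0. -1. -0.]
```

```bash
python3 -c "
from h import *
for uv in [(453,205),(508,205),(510,323),(452,325)]: print(ray(uv,'top',.034).round(3))
# w2 crate corners
print(recognise('crate','top')[:1])
p,M=plan([.47,.0,.24],-45)
plan([.472,-.352,.16],0,cmd=(p,M))
"
```

```text
[ 0.656 -0.277  0.034]
[ 0.658 -0.418  0.034]
[ 0.359 -0.415  0.034]
[ 0.352 -0.27   0.034]
[{'at': [0.5063, -0.3509, 0.0079], 'conf': 0.92}]
0.0479 -0.0096 -0.0071 0 -5.79 0; 0.047 -0.0096 -0.0119 0 -5.79 0; 0.0455 -0.0096 -0.0165 0 -5.79 0; 0.0436 -0.0096 -0.021 0 -5.79 0; 0.0413 -0.0096 -0.0254 0 -5.79 0; 0.0385 -0.0095 -0.0294 0 -5.79 0; 0.0354 -0.0096 -0.0331 0 -5.79 0; 0 0 0 0 0 0
0.0357 0.0114 -0.0354 0 -6.42 -0; 0.0316 0.0114 -0.0391 0 -6.42 -0; 0.027 0.0115 -0.0424 0 -6.42 -0; 0.0221 0.0114 -0.0452 0 -6.42 -0; 0.0169 0.0115 -0.0474 0 -6.42 -0; 0.0114 0.0114 -0.0489 0 -6.42 -0; 0.0059 0.0115 -0.0499 0 -6.42 -0; 0 0 0 0 0 0
```

>>> arm_command(motion="0.0479 -0.0096 -0.0071 0 -5.79 0; 0.047 -0.0096 -0.0119 0 -5.79 0; 0.0455 -0.0096 -0.0165 0 -5.79 0; 0.0436 -0.0096 -0.021 0 -5.79 0; 0.0413 -0.0096 -0.0254 0 -5.79 0; 0.0385 -0.0095 -0.0294 0 -5.79 0; 0.0354 -0.0096 -0.0331 0 -5.79 0; 0 0 0 0 0 0")

```text
time_s: 51.0
eef_pos: [0.471, -0.0033, 0.2412]
tool_rot: [0.653, -0.271, 0.273, -0.653]
contact_force: [0.5, 1.6, -2.9]
opening: 0.454
```

>>> arm_command(motion="0.0357 0.0114 -0.0354 0 -6.3 0; 0.0316 0.0114 -0.0391 0 -6.3 0; 0.027 0.0115 -0.0424 0 -6.3 0; 0.0221 0.0114 -0.0452 0 -6.3 0; 0.0169 0.0115 -0.0474 0 -6.3 0; 0.0114 0.0114 -0.0489 0 -6.3 0; 0.0059 0.0115 -0.0499 0 -6.3 0; 0 0.03 0 0 0 0")

```text
time_s: 52.0
eef_pos: [0.4723, -0.3573, 0.1309]
tool_rot: [0.71, -0.004, 0.009, -0.705]
contact_force: [0.6, 1.1, -3.7]
opening: 0.454
```

```bash
python3 -c "
from h import *
save('wrist','w9.png')
tq()
plan([.472,-.349,.02],-1,n=6)
"
```

```text
52.05 [ 0.469  -0.3521  0.1258] F [-1.97  1.98 -7.43] T tool [-0.63   0.063  0.157] open 0.461 tilt [-0.003 -1.     0.003]
0.0005 0.0176 0.0005 -0.03 -0 -0.02; 0.0005 0.0176 0.0005 -0.03 -0 -0.02; 0.0005 0.0176 0.0005 -0.03 -0 -0.02; 0.0005 0.0177 0.0005 -0.03 -0 -0.02; 0.0006 0.0176 0.0005 -0.03 -0 -0.02; 0.0005 0.0177 0.0004 -0.03 -0 -0.02; 0 0 0 0 0 0; 0 0 0 0 0 0
```

View pics/w9.png

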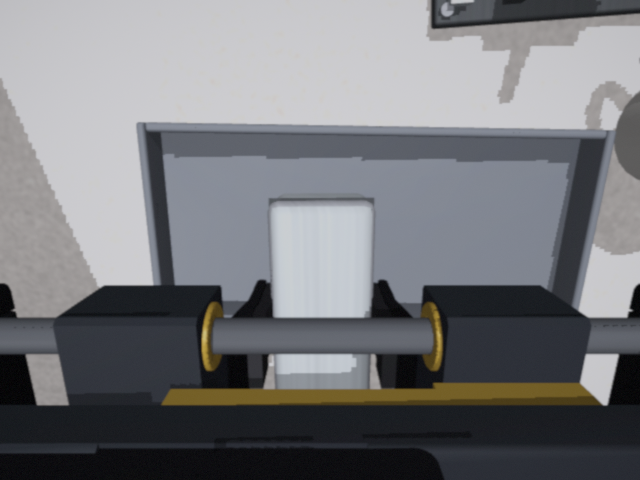

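>>> arm_command(motion="0.001 0.03 0.003 0 0 0; 0.001 0.03 0.002 0 0 0; 0 0.025 0 0 0 0; 0 0.02 0 0 0 0; 0 0 0 0 0 0; 0 0 0 0 0 0; 0 0 0 0 0 0; 0 0 0 0 0 0")

```text
time_s: 53.05
eef_pos: [0.4723, -0.3472, 0.026]
tool_rot: [0.708, -0.005, 0.006, -0.707]
contact_force: [-0.2, 0.7, -2.5]
opening: 0.455
```

```bash
python3 -c "
from h import *
tq()
"
```

```text
53.05 [ 0.4723 -0.3472  0.026 ] F [-0.25  0.71 -2.53] T tool [0.003 0.014 0.041] open 0.455 tilt [ 0.001 -1.    -0.001]
```

>>> arm_command(motion="0 0.003 0 0 0 0; 0 0.002 0 0 0 0; 0 0 0 0 0 0; 0 0 0 0 0 0; 0 0 0 0 0 0; 0 0 0 0 0 0; 0 0 0 0 0 0; 0 0 0 0 0 0")

```text
time_s: 54.05
eef_pos: [0.4719, -0.3469, 0.0201]
tool_rot: [0.707, -0.005, 0.005, -0.707]
contact_force: [-0.4, 0.2, -3.2]
opening: 0.453
```

>>> arm_command(motion="0 0 0 0 0 0; 0 0 0 0 0 0; 0 0 0 0 0 0; 0 0 0 0 0 0; 0 -0.02 0 0 0 0; 0 -0.05 0 0 0 0; 0 -0.06 0 0 0 0; 0 -0.06 0 0 0 0", jaw=95)

```text
time_s: 55.05
eef_pos: [0.4716, -0.3466, 0.2117]
tool_rot: [-0.707, 0.005, -0.005, 0.707]
contact_force: [1.2, -1.2, -0.4]
opening: 0.628
```

```bash
python3 -c "
from h import *
tq()
print(ray((305.8,220),'top',.075))
plan([.59,.10,.22],-87)
"
```

```text
55.05 [ 0.4716 -0.3466  0.2117] F [ 1.2  -1.25 -0.41] T tool [-0.203 -0.017  0.032] open 0.628 tilt [-0. -1.  0.]
[0.60568793 0.09809045 0.075     ]
0.0124 -0.0009 0.0498 -0 9.57 -0; 0.004 -0.0009 0.0512 -0 9.57 -0; -0.0046 -0.0009 0.0511 -0 9.57 -0; -0.0131 -0.0009 0.0497 -0 9.57 -0; -0.0211 -0.0009 0.0468 -0 9.57 -0; -0.0286 -0.0009 0.0426 -0 9.57 -0; -0.0353 -0.0009 0.0373 -0 9.57 -0; -0.041 -0.0009 0.0309 -0 9.57 -0
-0.0456 -0.001 0.0236 -0 9.57 -0; 0 0 0 0 0 0; 0 0 0 0 0 0; 0 0 0 0 0 0; 0 0 0 0 0 0; 0 0 0 0 0 0; 0 0 0 0 0 0; 0 0 0 0 0 0
```

>>> arm_command(motion="0.0124 -0.0009 0.0498 0 9.57 0; 0.004 -0.0009 0.0512 0 9.57 0; -0.0046 -0.0009 0.0511 0 9.57 0; -0.0131 -0.0009 0.0497 0 9.57 0; -0.0211 -0.0009 0.0468 0 9.57 0; -0.0286 -0.0009 0.0426 0 9.57 0; -0.0353 -0.0009 0.0373 0 9.57 0; -0.041 -0.0009 0.0309 0 9.57 0", jaw=0)

```text
time_s: 56.05
eef_pos: [0.5773, 0.0518, 0.2174]
tool_rot: [-0.551, 0.444, -0.444, 0.551]
contact_force: [1.0, -1.1, -0.8]
opening: 1.002
```

>>> arm_command(motion="-0.0456 0 0.0236 0 9.57 0; 0 0 0 0 0 0; 0 0 0 0 0 0; 0 0 0 0 0 0; 0 0 0 0 0 0; 0 0 0 0 0 0; 0 0 0 0 0 0; 0 0 0 0 0 0")

```text
time_s: 57.05
eef_pos: [0.5903, 0.0996, 0.2172]
tool_rot: [-0.513, 0.487, -0.487, 0.513]
contact_force: [-0.2, -0.3, 0.5]
opening: 0.998
```

```bash
python3 -c "
from h import *
tq()
im=save('wrist','w10.png')
print(proj([.608,.098,.08],'wrist'),proj([.688,.02,.041],'wrist'))
print([(np.round(d['at'],3).tolist(),round(d['conf'],2)) for d in recognise('tray_handle','wrist')])
"
```

```text
57.05 [0.5903 0.0996 0.2172] F [-0.2  -0.3   0.46] T tool [-0.136 -0.011 -0.062] open 0.998 tilt [ 0. -1.  0.]
[326.25767129 209.27569535] [425.21050534 110.40139389]
[([0.621, -0.08, 0.024], 0.79)]
```

View pics/w10.png

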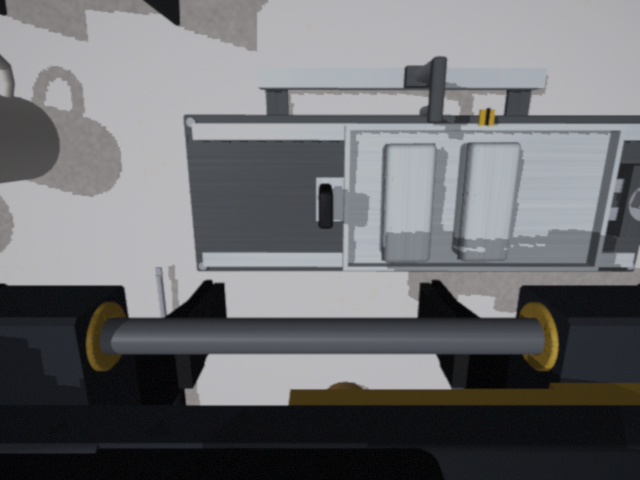

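```bash
python3 -c "
from h import *
poses={'w1':([.60007,-.18594,.26013],-87),'w4':([.6139,-.0407,.089],-87),'w6':([.6126,.027,.1261],-87),'w10':([.5903,.0996,.2172],-87)}
def tri(o):
    A=np.zeros((3,3));b=np.zeros(3);L=[]
    for k,uv in o.items():
        p,y=poses[k];m=down(y).as_matrix();a=rayp(uv,0,p,m);c=rayp(uv,.1,p,m);d=(c-a)/np.linalg.norm(c-a);P=np.eye(3)-np.outer(d,d);A+=P;b+=P@a;L.append((P,a))
    x=np.linalg.solve(A,b);print(x.round(4),[round(float(np.linalg.norm(P@(x-a))),4) for P,a in L])
tri({'w1':(75.5,117),'w4':(178,143),'w6':(338,150),'w10':(437,121)})
tri({'w1':(166.8,107),'w4':(319,120),'w6':(426,131),'w10':(487,110)})
tri({'w1':(166.8,113),'w4':(319,140),'w6':(426,150),'w10':(487,124)})
ims=[cv2.resize(cv2.imread('pics/%s.png'%k)[y-50:y+50,x-65:x+65],None,fx=3,fy=3,interpolation=cv2.INTER_CUBIC) for k,x,y in [('w1',120,110),('w4',240,130),('w6',380,140),('w10',460,110)]]
cv2.imwrite('pics/m.png',np.vstack([np.hstack(ims[:2]),np.hstack(ims[2:])]))
"
```

```text
[0.6795 0.0208 0.0865] [0.001, 0.0017, 0.0006, 0.0009]
[ 0.6934 -0.0355  0.0345] [0.0005, 0.002, 0.0008, 0.0008]
[ 0.6838 -0.0361  0.0374] [0.0037, 0.0014, 0.0027, 0.0024]
```

View pics/m.png

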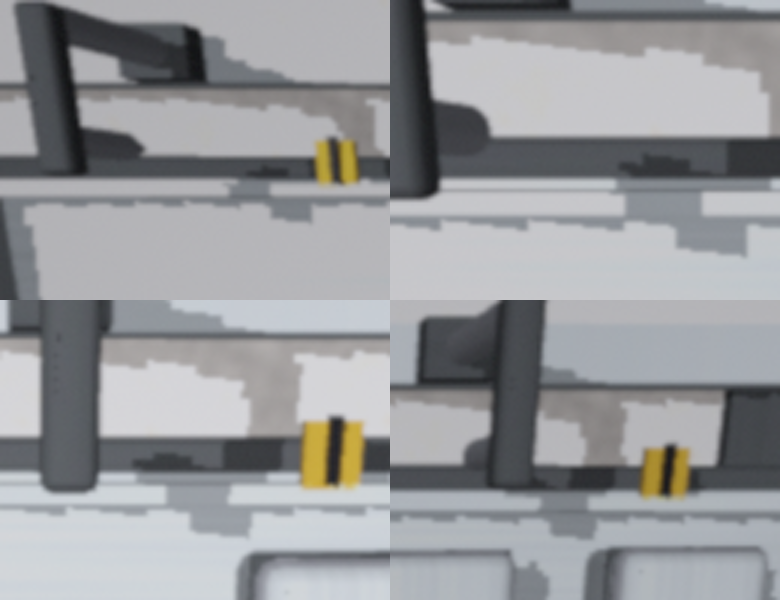

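```bash
python3 -c "
from h import *
poses={'w1':([.60007,-.18594,.26013],-87),'w4':([.6139,-.0407,.089],-87),'w6':([.6126,.027,.1261],-87),'w10':([.5903,.0996,.2172],-87)}
def tri(o):
    A=np.zeros((3,3));b=np.zeros(3);L=[]
    for k,uv in o.items():
        p,y=poses[k];m=down(y).as_matrix();a=rayp(uv,0,p,m);c=rayp(uv,.1,p,m);d=(c-a)/np.linalg.norm(c-a);P=np.eye(3)-np.outer(d,d);A+=P;b+=P@a;L.append((P,a))
    x=np.linalg.solve(A,b);print(x.round(4),[round(float(np.linalg.norm(P@(x-a))),4) for P,a in L]);return x
t=tri({'w1':(102,110),'w4':(207,123),'w10':(421,112)})
m=tri({'w1':(167,107.5),'w6':(427,130),'w10':(488.3,109)})
d=t-m; print(d@np.array([-.0523,.9986,0]), d@np.array([.9986,.0523,0]))
"
```

```text
[0.6883 0.0218 0.0423] [0.0016, 0.0023, 0.0007]
[ 0.6931 -0.0357  0.0356] [0.0005, 0.0002, 0.0004]
0.0576906841260332 -0.001700115043445043
```

>>> arm_command(motion="0.0025 0.03 0.009 0 0 0; 0 0.03 0.009 0 0 0; 0 0.03 0 0 0 0; 0 0.02 0 0 0 0; 0 0 0 0 0 0; 0 0 0 0 0 0; 0 0 0 0 0 0; 0 0 0 0 0 0", jaw=150)

```text
time_s: 58.15
eef_pos: [0.609, 0.0982, 0.1083]
tool_rot: [-0.513, 0.486, -0.487, 0.513]
contact_force: [-0.8, 0.3, 0.8]
opening: 0.415
```

>>> arm_command(motion="0 0.02 0 0 0 0; 0 0.015 0 0 0 0; 0 0.012 0 0 0 0; 0 0.005 0 0 0 0; 0 0 0 0 0 0; 0 0 0 0 0 0; 0 0 0 0 0 0; 0 0 0 0 0 0")

```text
time_s: 59.15
eef_pos: [0.6086, 0.0982, 0.0556]
tool_rot: [-0.513, 0.486, -0.487, 0.513]
contact_force: [-0.2, 0.3, -0.5]
opening: 0.413
```

>>> arm_command(motion="0 0 0 0 0 0; 0 0 0 0 0 0; 0 0 0 0 0 0; 0 0 0 0 0 0; 0 0 0 0 0 0; 0 0 0 0 0 0; 0 0 0 0 0 0; 0 0 0 0 0 0", jaw=255, grip_force=30)

```text
time_s: 60.15
eef_pos: [0.6084, 0.0981, 0.0552]
tool_rot: [0.513, -0.487, 0.487, -0.513]
contact_force: [-0.8, -1.2, -0.7]
opening: 0.137
```

```bash
python3 -c "
from h import *
tq()
"
```

```text
60.15 [0.6084 0.0981 0.0552] F [-0.84 -1.2  -0.68] T tool [-0.184  0.015 -0.246] open 0.137 tilt [ 0. -1.  0.]
```

>>> arm_command(motion="-0.005 0 0 0 0 0; -0.008 0 0 0 0 0; -0.008 0 0 0 0 0; -0.008 0 0 0 0 0; -0.008 0 0 0 0 0; -0.008 0 0 0 0 0; -0.007 0 0 0 0 0; -0.004 0 0 0 0 0")

```text
time_s: 61.15
eef_pos: [0.6055, 0.1548, 0.0552]
tool_rot: [-0.513, 0.486, -0.487, 0.513]
contact_force: [0.2, -2.7, -0.4]
opening: 0.138
```

>>> arm_command(motion="0 0 0 0 0 0; 0 0 0 0 0 0; 0 0 0 0 0 0; 0 0 0 0 0 0; 0 0 0 0 0 0; 0 0 0 0 0 0; 0 0 0 0 0 0; 0 0 0 0 0 0")

```text
time_s: 62.15
eef_pos: [0.6055, 0.1541, 0.0553]
tool_rot: [-0.513, 0.487, -0.487, 0.513]
contact_force: [0.9, 1.6, -0.2]
opening: 0.134
```

```bash
python3 -c "
from h import *
tq(); im=save('wrist','w11.png')
cv2.imwrite('pics/c11.png',cv2.resize(cv2.imread('pics/w11.png')[20:260,330:640],None,fx=2.5,fy=2.5,interpolation=cv2.INTER_CUBIC))
"
```

```text
62.15 [0.6055 0.1541 0.0553] F [ 0.85  1.57 -0.18] T tool [-0.024 -0.008  0.293] open 0.134 tilt [ 0. -1.  0.]
```

View pics/c11.png

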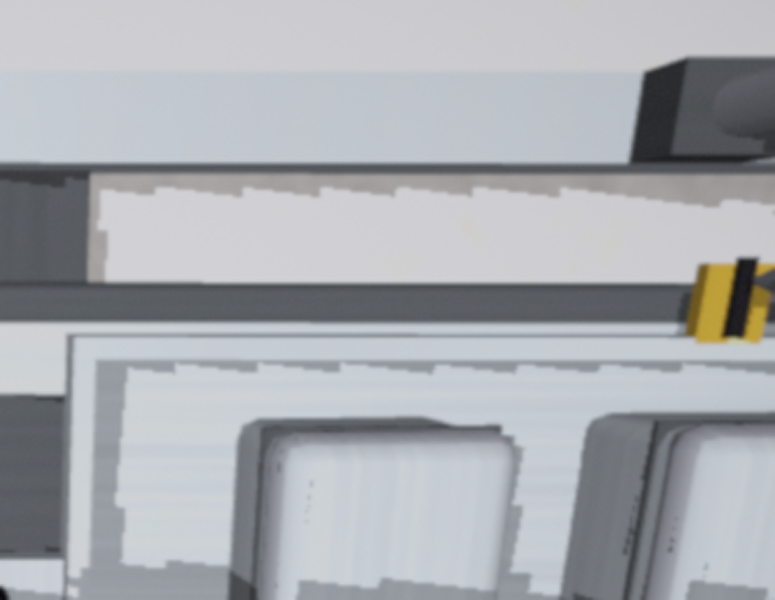

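```bash
python3 -c "
from h import *
pos=[.6055,.1541,.0553];M=down(-87).as_matrix();e=np.array([-.0523,.9986,0])
m=rayp((626.8,125.5),.0356,pos,M);print('mark',m)
for z in(.0385,.0396,.0415): t=rayp((630.8,132.5),z,pos,M);print(z,t,(t-m)@e)
im=cv2.imread('pics/w11.png'); cv2.imwrite('pics/c12.png',cv2.resize(im[110:160,600:640],None,fx=12,fy=12,interpolation=cv2.INTER_CUBIC))
g=im[118:150,604:640].astype(int); print((g.sum(2)//3)[::2])
"
```

```text
mark [0.69040779 0.02079691 0.0356    ]
0.0385 [0.68736904 0.02043821 0.0385    ] -0.00019926909057619676
0.0396 [0.68731037 0.02127971 0.0396    ] 0.0006441192617650678
0.0415 [0.68720902 0.02273321 0.0415    ] 0.002100880961263632
[[204 205 204 204 204 204 204 204 204 204 204 203 204 204 204 203 203 203
  204 203 203 203 203 203 203 203 203 202 203 203 202 202 202 202 202 202]
 [204 204 204 204 204 204 204 204 203 204 204 204 203 204 204 204 203 203
  203 203 204 203 203 203 203 203 202 202 203 203 203 203 203 203 202 203]
 [204 204 204 204 204 204 204 204 204 204 204 204 203 204 204 203 203 203
  203 201 192 178 169 169 169 169 170 169 170 177 194 201 203 203 202 202]
 [204 205 204 204 203 199 196 194 194 195 196 198 198 198 197 197 197 197
  197 187 142  77  41  39  41  41  43  46  84 146 184 195 196 196 196 196]
 [205 204 204 201 186 149 114 100 102 119 136 143 144 144 144 145 145 144
  141 125  84  39  25  28  29  31  31  37  75 122 140 143 143 142 141 138]
 [204 204 204 197 165 116  83  76  86 113 129 134 134 135 135 135 134 133
  127  95  51  26  26  31  31  32  31  48  86 12
[... 817 characters left out ...]
 135 136 135 135 134 124  88
   44  26  29  33  31  32  32  48  76  92  94  95  96  95  94  93  89  84]
 [ 59  65  75  76  77  83 105 124 134 135 135 135 136 135 135 130 110  72
   35  27  29  28  32  31  35  59  88 102 106 106 105 106  97  81  64  58]
 [ 62  71  75  75  76  88 114 129 134 134 135 135 136 135 135 127  93  49
   24  27  30  32  32  31  45  72  99 124 132 134 135 128 106  79  61  57]
 [ 64  72  77  75  80  98 123 134 135 135 135 135 135 136 132 117  80  39
   24  30  32  31  32  35  53  91 118 131 134 134 133 126  99  70  57  55]
 [ 74  77  77  78  87 111 129 134 135 136 135 135 136 134 129  99  58  28
   26  32  33  31  33  37  64  97 124 134 134 134 133 123  99  79  73  74]]
```

>>> arm_command(motion="0 0 0 0 0 0; 0 0 0 0 0 0; 0 0 0 0 0 0; 0 -0.03 0 0 0 0; 0 -0.04 0 0 0 0; 0 -0.04 0 0 0 0; 0 -0.04 0 0 0 0; 0 0 0 0 0 0", jaw=150)

```text
time_s: 63.2
eef_pos: [0.6079, 0.1542, 0.2093]
tool_rot: [-0.511, 0.485, -0.489, 0.515]
contact_force: [-0.1, 0.4, 0.2]
opening: 0.409
```

>>> arm_command(motion="0.046 0 -0.017 0 0 0; 0.046 0 -0.018 0 0 0; 0.046 0 -0.018 0 0 0; 0 0 0 0 0 0; 0 0 0 0 0 0; 0 0 0 0 0 0; 0 0 0 0 0 0; 0 0 0 0 0 0")

```text
time_s: 64.2
eef_pos: [0.5598, 0.0143, 0.2052]
tool_rot: [-0.513, 0.486, -0.486, 0.513]
contact_force: [0.1, -0.3, 0.7]
opening: 0.413
```

```bash
python3 -c "
from h import *
tq(); print(proj([.690,.0205,.0356],'wrist'),proj([.6883,.0218,.0423],'wrist'),proj([.6795,.0208,.0865],'wrist'))
im=save('wrist','w13.png')
u,v=proj([.690,.0205,.0356],'wrist').astype(int); y0=max(v-35,0)
cv2.imwrite('pics/c13.png',cv2.resize(cv2.imread('pics/w13.png')[y0:y0+75,u-50:u+50],None,fx=7,fy=7,interpolation=cv2.INTER_CUBIC)); print(u,y0)
"
```

```text
64.2 [0.5598 0.0143 0.2052] F [ 0.06 -0.33  0.7 ] T tool [-0.117  0.043 -0.049] open 0.413 tilt [ 0. -1.  0.]
[323.93407839  60.27484408] [322.17832626  60.88974152] [323.07000155  62.57920476]
323 25
```

```bash
python3 -c "
from h import *
im=cv2.imread('pics/w13.png'); h=cv2.cvtColor(im,cv2.COLOR_BGR2HSV)
y=cv2.inRange(h,(18,120,60),(35,255,255)); ys,xs=np.nonzero(y[:150]); print('yellow',xs.min(),xs.max(),ys.min(),ys.max(),len(xs))
g=cv2.cvtColor(im,cv2.COLOR_BGR2GRAY)
for r in range(30,78,3): print(r,g[r,304:346].tolist())
"
```

```text
yellow 313 327 63 77 128
30 [193, 184, 144, 98, 86, 85, 84, 78, 74, 76, 83, 87, 89, 88, 87, 86, 85, 84, 82, 80, 76, 66, 56, 53, 56, 57, 57, 59, 58, 80, 121, 136, 139, 138, 138, 138, 138, 141, 150, 155, 161, 175]
33 [193, 184, 143, 98, 86, 84, 83, 76, 73, 78, 84, 86, 89, 88, 87, 86, 85, 84, 83, 81, 75, 67, 57, 51, 55, 58, 56, 57, 61, 82, 121, 135, 139, 139, 138, 139, 140, 138, 138, 138, 138, 138]
36 [193, 183, 140, 85, 62, 60, 62, 61, 69, 77, 83, 87, 89, 89, 88, 87, 85, 84, 84, 82, 76, 66, 56, 54, 53, 52, 48, 46, 49, 77, 121, 136, 138, 139, 138, 139, 139, 139, 139, 138, 138, 138]
39 [184, 176, 140, 86, 51, 42, 41, 47, 63, 78, 85, 87, 90, 88, 89, 88, 86, 84, 83, 82, 76, 67, 55, 45, 43, 43, 43, 43, 54, 87, 119, 130, 132, 133, 132, 132, 132, 132, 131, 132, 132, 132]
42 [83, 82, 82, 81, 81, 82, 79, 74, 72, 79, 86, 88, 88, 88, 88, 87, 87, 85, 84, 81, 76, 65, 62, 73, 81, 81, 81, 81, 80, 81, 81, 82, 80, 82, 82, 80, 81, 81, 81, 81, 81, 82]
45 [133, 134, 133, 132, 131, 130, 130, 122, 98, 82, 86, 88, 89, 89, 88, 88, 85, 85, 84, 82, 77, 69, 80, 115, 128, 125, 120, 119, 118, 118, 119, 116, 116, 1
[... 1328 characters left out ...]
 60, 60, 59, 55, 54, 81, 125, 163, 190, 199, 200, 200, 199, 200, 200, 200, 200, 200, 200, 200, 200, 199, 200, 200, 200]
69 [200, 199, 199, 199, 200, 200, 198, 198, 194, 178, 159, 149, 148, 145, 127, 88, 52, 48, 85, 120, 119, 112, 116, 134, 170, 192, 198, 199, 200, 199, 199, 199, 199, 200, 200, 200, 199, 199, 200, 200, 200, 199]
72 [89, 90, 90, 88, 89, 90, 89, 90, 104, 137, 155, 161, 162, 158, 139, 97, 56, 53, 95, 133, 139, 151, 158, 151, 124, 97, 84, 82, 82, 82, 80, 74, 67, 64, 66, 69, 67, 68, 67, 68, 68, 71]
75 [93, 93, 93, 94, 92, 93, 93, 95, 108, 138, 155, 161, 162, 158, 139, 98, 56, 51, 85, 116, 129, 150, 160, 157, 134, 102, 73, 59, 57, 56, 54, 55, 56, 55, 55, 56, 56, 57, 56, 56, 56, 58]
```

View pics/c13.png

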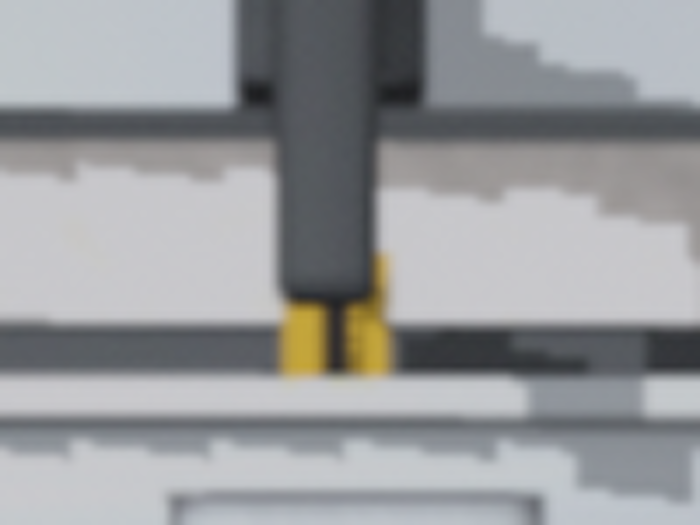

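>>> arm_command(motion="-0.046 0 0.017 0 0 0; -0.046 0 0.018 0 0 0; -0.047 0 0.018 0 0 0; 0 0 0 0 0 0; 0 0.04 0 0 0 0; 0 0.03 0 0 0 0; 0 0.02 0 0 0 0; 0 0 0 0 0 0")

```text
time_s: 65.25
eef_pos: [0.6036, 0.154, 0.1135]
tool_rot: [0.514, -0.488, 0.486, -0.511]
contact_force: [-0.3, 0.4, -0.4]
opening: 0.413
```

>>> arm_command(motion="0 0.02 0 0 0 0; 0 0.02 0 0 0 0; 0 0.015 0 0 0 0; 0 0.005 0 0 0 0; 0 0 0 0 0 0; 0 0 0 0 0 0; 0 0 0 0 0 0; 0 0 0 0 0 0")

```text
time_s: 66.25
eef_pos: [0.6056, 0.1552, 0.0557]
tool_rot: [-0.513, 0.486, -0.487, 0.513]
contact_force: [-0.2, 0.5, -0.1]
opening: 0.411
```

>>> arm_command(motion="0 0 0 0 0 0; 0 0 0 0 0 0; 0 0 0 0 0 0; 0 0 0 0 0 0; 0 0 0 0 0 0; 0 0 0 0 0 0; 0 0 0 0 0 0; 0 0 0 0 0 0", jaw=255, grip_force=20)

```text
time_s: 67.25
eef_pos: [0.6054, 0.1549, 0.0552]
tool_rot: [0.513, -0.487, 0.487, -0.513]
contact_force: [-0.0, -2.1, -1.0]
opening: 0.133
```

>>> arm_command(motion="0 0 0 0 0 0; 0 0 0 0 0 0; 0 0 0 0 0 0; 0 -0.03 0 0 0 0; 0 -0.04 0 0 0 0; 0 -0.04 0 0 0 0; 0 -0.04 0 0 0 0; 0 0 0 0 0 0", jaw=150)

```text
time_s: 68.25
eef_pos: [0.6079, 0.1555, 0.2093]
tool_rot: [-0.511, 0.485, -0.489, 0.515]
contact_force: [-0.6, -0.8, -0.7]
opening: 0.41
```

>>> arm_command(motion="0.046 0 -0.017 0 0 0; 0.046 0 -0.018 0 0 0; 0.046 0 -0.018 0 0 0; 0 0 0 0 0 0; 0 0 0 0 0 0; 0 0 0 0 0 0; 0 0 0 0 0 0; 0 0 0 0 0 0")

```text
time_s: 69.25
eef_pos: [0.5598, 0.0153, 0.2051]
tool_rot: [-0.513, 0.486, -0.486, 0.513]
contact_force: [-0.7, 0.2, -0.6]
opening: 0.415
```

```bash
python3 -c "
from h import *
tq(); im=save('wrist','w14.png')
im=cv2.imread('pics/w14.png'); 
g=cv2.cvtColor(im,cv2.COLOR_BGR2GRAY)
for r in (54,60,69,72,75): print(r,g[r,304:346].tolist())
"
```

```text
69.25 [0.5598 0.0153 0.2051] F [-0.66  0.24 -0.55] T tool [-0.129  0.011 -0.07 ] open 0.415 tilt [ 0. -1.  0.]
54 [199, 199, 199, 199, 200, 199, 199, 198, 192, 161, 114, 88, 88, 90, 91, 90, 88, 88, 86, 86, 85, 82, 74, 84, 137, 183, 197, 199, 199, 199, 199, 199, 199, 199, 199, 199, 198, 197, 194, 191, 191, 193]
60 [200, 199, 200, 200, 200, 200, 199, 199, 192, 161, 115, 89, 89, 90, 91, 90, 88, 88, 88, 86, 84, 82, 74, 84, 137, 183, 197, 200, 200, 200, 199, 200, 199, 200, 199, 200, 200, 200, 199, 200, 200, 200]
69 [200, 199, 199, 199, 199, 199, 200, 199, 196, 186, 167, 154, 149, 148, 138, 101, 58, 43, 69, 113, 139, 142, 128, 124, 151, 186, 198, 199, 199, 199, 199, 199, 199, 200, 199, 199, 200, 200, 200, 199, 199, 200]
72 [88, 90, 90, 89, 89, 89, 90, 89, 99, 127, 151, 160, 162, 161, 152, 112, 63, 46, 90, 143, 160, 161, 162, 158, 143, 114, 92, 83, 82, 82, 81, 81, 80, 70, 65, 67, 68, 68, 68, 68, 68, 68]
75 [94, 94, 94, 93, 94, 93, 93, 94, 102, 129, 152, 161, 162, 162, 152, 112, 62, 47, 91, 143, 160, 162, 162, 158, 141, 112, 91, 72, 57, 57, 58, 56, 55, 56, 57, 55, 57, 56, 57, 55, 55, 56]
```

>>> arm_command(motion="-0.04 -0.02 -0.02 0 0 0; -0.04 -0.02 -0.02 0 0 0; -0.05 -0.02 -0.02 0 0 0; -0.05 -0.02 -0.02 0 0 0; -0.05 -0.02 -0.02 0 0 0; -0.05 0 -0.02 0 0 0; -0.05 0 0 0 0 0; 0 0 0 0 0 0", jaw=0)

```text
time_s: 70.3
eef_pos: [0.4217, 0.3409, 0.3054]
tool_rot: [-0.514, 0.485, -0.485, 0.515]
contact_force: [0.1, -0.4, 0.4]
opening: 0.991
```

```bash
python3 - <<'E'
from h import *
tq()
for c in ['top','side']:
    save(c,c+'9.png')
    for n in ['tin_a','plunger_grip','tray_in','mug_a','tape_roll','screwdriver','ink_jar','coasters']:
        print(c,n,[(np.round(d['at'],3).tolist(),round(d['conf'],2)) for d in recognise(n,c)[:4]])
a=cv2.imread('pics/top0.png').astype(int);b=cv2.imread('pics/top9.png').astype(int)
# white-ish blob inside crate and tray: tin edges
d=(np.abs(a-b).max(2)>40).astype(np.uint8)
n,l,s,ce=cv2.connectedComponentsWithStats(cv2.morphologyEx(d,cv2.MORPH_OPEN,np.ones((3,3),np.uint8)))
for i in range(1,n):
    if s[i,4]>40: print(s[i].tolist())
E
```

```text
70.3 [0.4217 0.3409 0.3054] F [ 0.06 -0.45  0.38] T tool [-0.177 -0.001 -0.038] open 0.991 tilt [-0.001 -1.     0.001]
top tin_a [([0.469, -0.345, 0.038], 0.88), ([0.61, 0.018, 0.061], 0.83), ([0.608, 0.084, 0.059], 0.73), ([0.372, 0.07, 0.018], 0.72)]
top plunger_grip [([0.623, -0.184, 0.096], 0.43), ([0.606, 0.084, 0.058], 0.23)]
top tray_in [([0.613, -0.013, 0.023], 0.87), ([0.617, -0.016, 0.02], 0.47), ([0.398, 0.334, 0.029], 0.32)]
top mug_a [([0.648, 0.393, 0.041], 0.68), ([0.725, -0.289, 0.047], 0.56), ([0.568, 0.458, 0.02], 0.31)]
top tape_roll [([0.607, 0.085, 0.057], 0.72), ([0.372, 0.068, 0.018], 0.52)]
top screwdriver []
top ink_jar [([0.399, 0.334, 0.028], 0.41)]
top coasters [([0.568, 0.456, 0.02], 0.86), ([0.62, -0.183, 0.101], 0.17)]
side tin_a [([0.61, 0.031, 0.057], 0.86), ([0.607, 0.096, 0.056], 0.57)]
side plunger_grip [([0.62, -0.184, 0.083], 0.54)]
side tray_in [([0.608, 0.02, 0.022], 0.72)]
side mug_a [([0.652, 0.387, 0.057], 0.88), ([0.723, -0.259, 0.057], 0.62), ([0.623, -0.177, 0.085], 0.2)]
side tape_roll [([0.372, 0.056, 0.016], 0.58)]
side screwdriver [([0.392, 0.255, 0.022], 0.84)]
side ink_jar [([0.4, 0.367, 0.059], 0.82)]
side coasters [([0.567, 0.471, 0.015], 0.78)]
[383, 198, 25, 45, 703]
[286, 202, 42, 42, 1358]
[337, 203, 18, 39, 311]
[384, 216, 15, 7, 100]
[209, 247, 21, 42, 502]
[47, 250, 93, 77, 5315]
[354, 265, 18, 40, 342]
[401, 269, 19, 40, 293]
[464, 270, 38, 16, 559]
[113, 272, 95, 62, 2601]
[396, 284, 3, 18, 54]
[265, 301, 246, 179, 10799]
[316, 307, 13, 16, 138]
[50, 327, 9, 11, 61]
[68, 327, 25, 6, 136]
[39, 328, 9, 9, 45]
[117, 338, 12, 6, 68]
[131, 376, 17, 27, 171]
[0, 389, 68, 65, 1834]
[210, 392, 104, 83, 3836]
[60, 401, 31, 25, 504]
[45, 408, 10, 8, 59]
[398, 434, 21, 23, 298]
[69, 455, 8, 25, 151]
```

```bash
python3 -c "
from h import *
print(arm.finish_job())"
```

```text
the job is handed in; nothing more can be done
None
```

The job is done and was handed in at about 71 s of the 210 s. No verdict was reported.

- **Plunger:** I lifted it about 15 mm, turned it 76° anticlockwise and lowered it. It came to rest about 9.5 mm up, where the spring pull disappeared. The last network readings still placed the grip about there (0.096 m from the top camera, 0.083 m from the side).
- **Tins:** Three were present. All force checks were against a noise of about 0.02–0.03 N m.
  - The two in front of the station changed the wrist moment by only 0.02 N m or so between end-down tilts. They lie flat in the tray's middle and +y slots.
  - The third changed it by 0.10 N m, so it shifts. It lies across the crate.
  - An extra, steeper tilt on the second tin stopped short and did not level fully. It read 0.03 N m off, and I put that down to the leftover tilt.
- **Tray:** I slid it 56 mm, looked, then nudged it 1 mm. Looking straight along the pointer, the mark then sat within about 0.1 mm of the pointer arm's centre line. The arm hides the needle tip from there, so this assumes the needle hangs centred in the arm; an earlier triangulation gave 57.7 mm of travel, within 1 mm.
- **Last check:**
  - Both tins were found in the tray and one in the crate.
  - The mugs, tape roll, screwdriver, jar and coasters were within a few mm of their first positions in the side view.
  - In the top view the network missed the screwdriver and put the jar about 12 mm off, probably because the arm was in the way. I did not view those last pictures myself.

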